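# Scoop tube caps for the rack that is still open

## Robot

A 7-joint arm with a two-finger parallel gripper is mounted at the origin on the work surface. World frame = base frame: x ahead of the robot, y to its left, z up, the work surface at z = 0. Lengths are in mm, angles in rad, forces in N, time in s.
With the tool pointing down it reaches from about 400 to 850 mm from the base axis. Payload 10.4 kg.
Tool frame: the origin (TCP) lies at the very end of the fingers, on their centre line; the grasp point (between the pads) lies 19 mm behind it; z points along the fingers, y is the line along which they close (so a half turn about z gives the same grasp; the last joint's range is limited). The gripper opens to 85 mm and grips with 20 to 120 N. Pads are 22 mm wide; open, the fingers measure 114 mm over their backs; the gripper's body (76 mm by 85 mm) begins 54 mm behind the grasp point. The pads swing forward as they close: fully open they stand 13 mm farther back than shut.
Start: joints at [-1.211, 0.332, -0.065, 1.46, 0.022, 1.35, -0.088], TCP at [233.438, 579.791, 231.338] pointing down, gripper open.
Joint ranges: [-2.6, 2.6], [-0.5, 2.12], [-1.47, 1.34], [0.16, 2.42], [-1.27, 4.41], [0.06, 2.06], [-2.6, 2.6]. Speed limits (rad/s): [2.22, 2.22, 2.79, 2.79, 3.14, 3.14, 3.14].

## Interface

Orientations are given as [roll, pitch, yaw] about the fixed x, y, z axes, in that order (R = Rz(yaw) Ry(pitch) Rx(roll)).
In Python, from workcell import * gives the robot as it stands.
- The arm moves only by the tool servo_tool, never from a script. Its argument "targets" is one flat list of numbers, 7 for each row, row after row: the shift along the tool's x, y, z in mm, then the turn, a rotation vector about the tool's x, y, z in rad, then the opening, from 0 (shut) to 1 (fully open). A call has exactly 5 rows; each row is the pose to reach, as a shift and turn from the pose commanded when the call began, along the tool's axes at that moment; what a row does not reach only later rows make up. A row lasts 1/8 s, in which the tool goes at most 62.5 mm and 10.7 degrees, less where a joint would pass 70% of its speed; a pose out of reach is approached as far as the arm can. A call with a gripper value outside its range is refused whole. The fingers move at their own pace and stop on an object; the grip force is fixed at half the most. Time passes only in rows, so rows that repeat a pose let the fingers close, or fill a call up. It gives the time, the measured TCP pose, the force, the opening and the grip force at its end, in the units of the state.
- sense(): the state, without advancing time (a new reading comes with each control period).
- get_image(name): name is "scene" or "side" or "wrist"; returns the picture (420x560x3 uint8, red, green, blue); there is no depth.
- get_calibration(name): a dict with "fov_y" (degrees; the focal length in pixels is half the picture's height over the tangent of half this angle, whatever the lens; pixels are square), "cx", "cy" (the principal point, pixels), "rvec" (rotation vector, rad) and "tvec" (3), from world to camera coordinates, as OpenCV has them. Camera axes: x right, y down, z forward; pixel columns grow to the right and rows downward; lengths in mm; the calibration is good to about 2 mm. A picture is of the moment at which its call begins: read the wrist's pose just before it. get_calibration takes no time and is no camera call; for the wrist camera it gives the pose at the moment of the call.
- sign_off(): hands the job in; it is judged then, once.
Trained networks look in the newest picture that a camera, given by its name, has taken for a name from the list of things; names that differ only in an ending like _2 or _b are one class to them, and where a whole thing is asked for, a point or a joint stands for the part that bears it (a point fixed in the world has none). Each returns a list of dicts, best first, with "conf" (0 to 1); they miss things now and then, are a little off and sometimes report something else, mostly with a low value. They report only what shows in the picture. A call takes as long as a camera call. They do not tell look-alikes from the thing itself.
- boxes_of(camera, thing): "point" ([x, y, z] in mm, in the coordinates of the camera as it stood for that picture, good to about 4 mm: the middle of the surface that is visible of it).
- mark_of(camera, thing): "point" ([x, y, z] in mm, in the coordinates of the camera as it stood for that picture, good to about 4 mm: a listed point, or the origin of a listed thing).
The state is a dict: "time": time; "qpos": joint angles; "joint_velocities": joint speeds; "tau": joint torques, N m; "tcp_pos": TCP position; "orientation": TCP orientation; "force": force on the tool from outside, world axes, zero at the start; "ft_torque": the same for the moment, N m; "finger_gap": finger opening in mm; "finger_force": force on a finger pad.
Only numpy, scipy, OpenCV 4.12 (cv2) and the standard library are available. Lean on these libraries where they do the work, as an engineer would, in place of code of your own. Each camera call takes 0.05 s, during which the arm holds its last target. There are 200 camera calls.

## Task

The scoop's handle is out of reach under the riser shelf: pull the scoop out, lay it flat on the bench clear of the shelf and let go, then take it again by the handle. With the scoop, move at least three red caps from the bin into the steel dish in front of the rack whose tubes have no caps yet, without touching the caps with the gripper; all other caps must stay in the bin, none in the other dish or on the bench. Finally lay the scoop flat on the bench and let go, leaving the bottle, jar, tape and marker where they are.

Things in the scene. Friction and masses are not known exactly. Their poses are not given: they have to be found in the camera images.
- scoop: Scoop, 0.13 kg: open-fronted metal pan 100 mm long; straight side walls 2 mm thick, 68 mm apart outside, 32 mm high for x = -50 to -4, 18 mm on to x = 8, 8 mm on to x = 44; floor 2 mm; blue bar handle. Origin: centre of the pan's underside; x out of the mouth (lip at x = 50 mm), handle to -x, z up. It starts upright on the bench, handle under the shelf, pan out to the right (-y).
- scoop_grip (a point): Middle of the scoop's handle, at (-105, 0, 47.5) mm in the scoop's frame, same axes. The handle is a straight bar 16 mm wide (y) and 20 mm high that leaves the top of the pan's back wall (x = -46, z = 26 mm) and rises at 20 degrees to its end at x = -160, z = 68 mm.
- scoop_pan (a point): Point in the middle of the scoop's pan, 15 mm above its underside, at (0, 0, 15) mm in the scoop's frame.
- riser: White riser shelf standing on the bench, fixed: board 360 mm (its x) by 240 mm (its y), underside 125 mm and top 140 mm above the bench, on two end panels 15 mm thick at its x = +-172 mm; open at the front (-y) and back. Two boxes stand on its rear half. Origin: centre of its footprint, at bench height.
- bin: White open bin holding six loose caps, fixed: 210 mm (x) by 90 mm (y) outside, walls 5 mm, floor 5 mm thick. Far wall (+x) 55 mm high, side walls 45 mm, near wall (-x, towards the robot) a low lip 12 mm high. Origin: centre of its underside. The caps start in one layer in its far half, three rows of two.
- dish_a: Round steel dish, fixed, empty, 45 mm high, 140 mm across the rim, 124 mm inside at the floor, floor 5 mm thick. Origin: centre of its underside. Stands just right of the bin (-y).
- dish_b: Round steel dish exactly like dish_a, further to the robot's right and nearer to it. Origin: centre of its underside.
- rack_open: White rack 150 mm long (its y), 50 mm wide (its x), with three clear tubes standing in it that have no caps (open, dark mouths), 96 mm high; fixed. It stands directly behind one of the two dishes, seen from the robot, its centre 130 mm from that dish's. Origin: centre of its underside.
- rack_capped: The same rack, but its three tubes all carry red caps, 110 mm high; fixed. It stands behind the other dish. Origin: centre of its underside.
- cap1: Loose red tube cap, smooth slippery plastic, a disc 27 mm across and 20 mm high, both ends bevelled at 45 degrees to flats 14 mm across, 14 g. Origin: its centre. It starts lying flat in the bin.
- cap2: Loose red tube cap, smooth slippery plastic, a disc 27 mm across and 20 mm high, both ends bevelled at 45 degrees to flats 14 mm across, 14 g. Origin: its centre. It starts lying flat in the bin.
- cap3: Loose red tube cap, smooth slippery plastic, a disc 27 mm across and 20 mm high, both ends bevelled at 45 degrees to flats 14 mm across, 14 g. Origin: its centre. It starts lying flat in the bin.
- cap4: Loose red tube cap, smooth slippery plastic, a disc 27 mm across and 20 mm high, both ends bevelled at 45 degrees to flats 14 mm across, 14 g. Origin: its centre. It starts lying flat in the bin.
- cap5: Loose red tube cap, smooth slippery plastic, a disc 27 mm across and 20 mm high, both ends bevelled at 45 degrees to flats 14 mm across, 14 g. Origin: its centre. It starts lying flat in the bin.
- cap6: Loose red tube cap, smooth slippery plastic, a disc 27 mm across and 20 mm high, both ends bevelled at 45 degrees to flats 14 mm across, 14 g. Origin: its centre. It starts lying flat in the bin.
- bottle: Bystander: loose bottle with an orange cap, 64 mm across, 170 mm high, beyond the bin to the left. Origin: centre of its underside.
- jar: Bystander: loose jar with a yellow lid, 60 mm across, 75 mm high, beyond the bin. Origin: centre of its underside.
- tape: Bystander: loose green roll of tape lying flat, 90 mm across, 24 mm high, near the robot's front right. Origin: centre of its underside.
- marker: Bystander: loose black marker, 130 by 16 by 16 mm, lying beyond the bin. Origin: centre of its underside.
Not all that is in view belongs to the job. What is shaped like the bin but pink is not meant.

How it is judged:
By the outcome, as a careful person would: the job done as asked, in the order asked, and still so for the second after the job is handed in, with the robot touching nothing.
It also fails if it takes over 72 s, if anything falls off the work surface, if the arm or the gripper's body presses on something with over 40 N, if the wrist force passes 120 N, or if a joint passes its speed limit or range.

## Working session

There is one attempt and no reset: what is moved stays moved. The work goes in short steps, Python scripts to look and compute and a tool call to move; the robot and the scene stay as the last step left them, time stands still between calls to the robot, and variables do not carry over. Pictures are saved under pics/ and viewed, at most 10 in all, crops included, and the job is handed in when it is done.

Besides the shell and the picture viewer there is one more tool, called after "Request:" by a JSON object that holds its "op" and its "data", one argument or row to a line. servo_tool: Moves the arm, as the interface text tells. Its arguments: {"type":"object","properties":{"targets":{"type":"array","items":{"type":"number"}}},"required":["targets"]}

```bash
ls; mkdir -p pics; cat > h.py <<'E'
from workcell import *
import numpy as np, cv2
from scipy.spatial.transform import Rotation as R
def cam(n):
    c=get_calibration(n); Rm=cv2.Rodrigues(np.array(c["rvec"],float))[0]; t=np.array(c["tvec"],float).ravel()
    return c,Rm,t
def toworld(n,p):
    c,Rm,t=cam(n); return Rm.T@(np.array(p)-t)
def proj(n,P):
    c,Rm,t=cam(n); q=Rm@np.array(P)+t; f=210/np.tan(np.radians(c["fov_y"]/2)); return c["cx"]+f*q[0]/q[2], c["cy"]+f*q[1]/q[2]
def save(n,f):
    im=get_image(n); cv2.imwrite("pics/"+f,im[:,:,::-1]); return im
def find(n,things,fn=mark_of,mc=0.3):
    for th in things:
        for d in fn(n,th):
            if d["conf"]>mc: print(n,th,round(d["conf"],2),np.round(toworld(n,d["point"]),0))
E
python3 - <<'E'
from h import *
s=sense();print(s["time"],np.round(s["tcp_pos"],1),s["orientation"],s["finger_gap"])
a=save("scene","a.png");
find("scene",["scoop","scoop_grip","scoop_pan","riser","bin","dish_a","rack_open","rack_capped","cap1","bottle","jar","tape","marker"])
b=save("side","b.png")
find("side",["scoop","scoop_grip","scoop_pan","riser","bin","dish_a","rack_open","rack_capped","cap1","tape"])
E
```

```text
pics
0.0 [233.3 579.4 230.5] [-3.14015389e+00  6.74197340e-05  2.75888180e+00] 85.12972604663838
scene scoop 0.84 [489. 335.   3.]
scene scoop_grip 0.9 [469. 433.  49.]
scene scoop_pan 0.94 [491. 335.  10.]
scene scoop_pan 0.67 [688.  99.  18.]
scene bin 0.83 [ 219. -321.    5.]
scene bin 0.65 [603.  74.   1.]
scene dish_a 0.94 [ 610. -193.    0.]
scene dish_a 0.78 [ 514. -409.    1.]
scene rack_open 0.94 [ 621. -487.    1.]
scene rack_capped 0.66 [ 731. -229.    6.]
scene rack_capped 0.51 [470. 435.  49.]
scene cap1 0.62 [658.  50.  15.]
scene cap1 0.62 [687.  98.  17.]
scene cap1 0.52 [659.  90.  14.]
scene cap1 0.48 [630.  50.  17.]
scene cap1 0.47 [684.  54.  16.]
scene cap1 0.45 [627.  96.  17.]
scene bottle 0.77 [749. 310.   1.]
scene jar 0.95 [781.   3.   3.]
scene tape 0.97 [ 410. -196.   -2.]
scene tape 0.31 [ 611. -191.    2.]
scene marker 0.67 [781. 149.   3.]
side scoop 0.92 [484. 336.   5.]
side scoop 0.39 [ 730. -226.    1.]
side scoop_grip 0.75 [467. 438.  49.]
side scoop_pan 0.88 [487. 335.  12.]
side bin 0.87 [ 216. -324.    3.]
side bin 0.63 [602.  78.   4.]
side dish_a 0.75 [ 510. -413.   -2.]
side dish_a 0.62 [744. 312.   4.]
side rack_open 0.77 [ 619. -484.    5.]
side rack_open 0.73 [743. 312.   2.]
side rack_open 0.4 [ 730. -223.    2.]
side rack_capped 0.93 [ 729. -227.    3.]
side cap1 0.5 [662.  95.  15.]
side cap1 0.44 [623.  99.  17.]
side cap1 0.42 [690.  94.  13.]
side tape 0.93 [ 412. -195.    3.]
side tape 0.6 [780. 154.   5.]
side tape 0.42 [489. 334.   5.]
```

View pics/a.png

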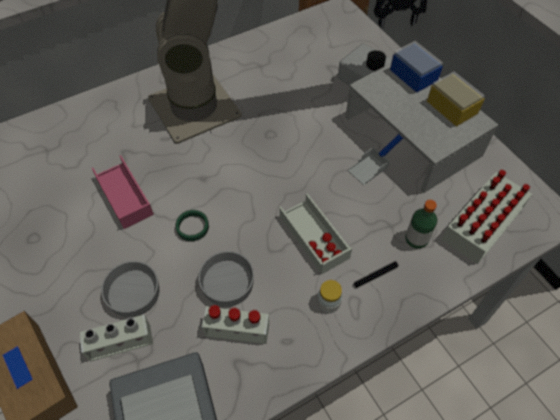

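View pics/b.png

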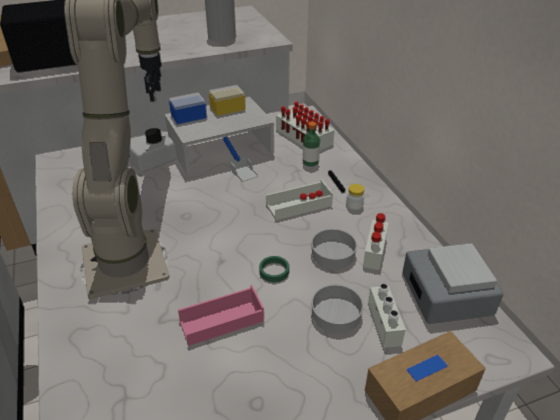

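The target is the open-tube rack behind the dish at about (512,-411), which is dish_b. The bin is at about (603,75) and the scoop's pan at about (488,335), with its handle under the shelf. Next I work out the riser edge, the scoop yaw and the move.

```bash
cat >> h.py <<'E'
def ray(n,u,v,z):
    c,Rm,t=cam(n); f=210/np.tan(np.radians(c["fov_y"]/2)); d=Rm.T@np.array([(u-c["cx"])/f,(v-c["cy"])/f,1]); o=-Rm.T@t
    return o+d*(z-o[2])/d[2]
def togo(pos,yaw=None,rot=None):
    "rows (tool frame) to reach TCP pos with tool down and given yaw; uses measured pose"
    s=sense(); R0=R.from_euler("xyz",s["orientation"]); Rt=rot if rot is not None else R.from_euler("xyz",[np.pi,0,yaw])
    print("t",round(s["time"],2),"tcp",np.round(s["tcp_pos"],1),"q",np.round(s["qpos"],2),"gap",round(s["finger_gap"],1))
    print("shift",np.round(R0.inv().apply(np.array(pos)-s["tcp_pos"]),1),"turn",np.round((R0.inv()*Rt).as_rotvec(),3))
E
python3 - <<'E'
from h import *
for u,v in [(348,98),(430,152),(494,122)]: print("scene",np.round(ray("scene",u,v,140)))
for u,v in [(178,140),(270,122),(166,120)]: print("side",np.round(ray("side",u,v,140)))
# crops
a=cv2.imread("pics/a.png"); cv2.imwrite("pics/c.png",np.hstack([cv2.resize(a[60:200,330:500],None,fx=3,fy=3,interpolation=2)[:420,:400],cv2.resize(cv2.imread("pics/b.png")[90:190,160:290],None,fx=3,fy=3,interpolation=2)[:300,:390].repeat(1,0)[:300] if 0 else cv2.resize(cv2.imread("pics/b.png")[90:230,160:290],(390,420),interpolation=2)]))
sy=np.degrees(np.arctan2(335-435,488-468.5));print(sy)
# target: above the pan, tool y along scoop y(=sy+90) -> tool yaw = ang(tool x)= sy+180
yaw=np.radians(sy+180)
ux=np.array([np.cos(np.radians(sy)),np.sin(np.radians(sy)),0])
togo(np.array([488,335,0])-5*ux+[0,0,230],yaw)
E
```

```text
scene [325. 357. 140.]
scene [603. 433. 140.]
scene [608. 656. 140.]
side [269. 418. 140.]
side [625. 426. 140.]
side [258. 582. 140.]
-78.96579099674975
t 1.25 tcp [233.4 579.8 231.3] q [-1.21  0.33 -0.06  1.46  0.02  1.35 -0.09] gap 85.4
shift [-324.9 -127.8    1.3] turn [ 0.    -0.     0.996]
```

View pics/c.png

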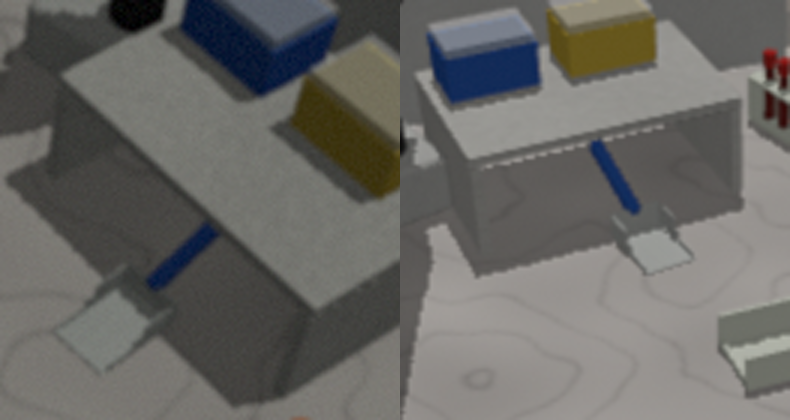

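```bash
python3 - <<'E'
from h import *
for u,v in [(350.7,85),(436,161.7)]: print("scene",np.round(ray("scene",u,v,140)))
for u,v in [(183.3,144.3),(274,122.7)]: print("side",np.round(ray("side",u,v,140)))
E
```

```text
scene [285. 394. 140.]
scene [637. 426. 140.]
side [281. 382. 140.]
side [637. 415. 140.]
```

Request:
{"op": "servo_tool", "data": {
  "targets": [-65,-26,0,0,0,0.18,1,-130,-52,0,0,0,0.36,1,-195,-78,0,0,0,0.54,1,-260,-104,0,0,0,0.72,1,-325,-128,0,0,0,0.9,1]
}}

```text
time: 1.88
tcp_pos: [461.3, 363.1, 231.7]
orientation: [3.141, -0.001, 1.853]
force: [-0.0, 0.9, -0.4]
finger_gap: 85.5
finger_force: 0.0
```

Request:
{"op": "servo_tool", "data": {
  "targets": [0,0,0,0,0,0.096,1,0,0,0,0,0,0.096,1,0,0,0,0,0,0.096,1,0,0,0,0,0,0.096,1,0,0,0,0,0,0.096,1]
}}

```text
time: 2.5
tcp_pos: [459.7, 365.0, 231.3]
orientation: [-3.142, -0.0, 1.764]
force: [-0.2, 0.1, 0.1]
finger_gap: 85.5
finger_force: 0.0
```

```bash
python3 - <<'E'
from h import *
im=save("wrist","w1.png")
find("wrist",["scoop","scoop_grip","scoop_pan"])
for P in [(488,335,10),(469,436,49)]: print(np.round(proj("wrist",P)))
sy=-78.97;yaw=np.radians(sy+180)
togo([486,345,10],yaw)
E
```

```text
wrist scoop 0.73 [489. 337.   3.]
[298. 212.]
[302. 129.]
t 2.7 tcp [460.  364.6 231.3] q [-0.93  0.25  0.22  1.58 -0.05  1.32 -0.51] gap 85.5
shift [-24.3  21.8 221.3] turn [-0. -0. -0.]
```

View pics/w1.png

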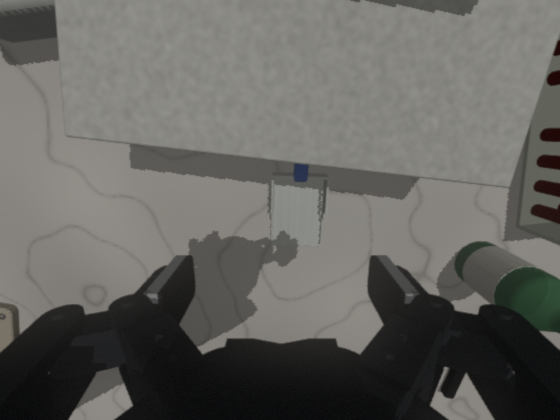

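```bash
python3 - <<'E'
from h import *
for u,v,z in [(272,245,2),(320.5,245,2),(269,180,32),(327,178,32)]: print(np.round(ray("wrist",u,v,z),1))
for u,v in [(66,135),(508,186)]: print("riser",np.round(ray("wrist",u,v,140),1))
c,Rm,t=cam("wrist");s=sense()
print("cam pos tool",R.from_euler("xyz",s["orientation"]).inv().apply(-Rm.T@t-s["tcp_pos"]))
E
```

```text
[464.3 279.7   2. ]
[529.6 292.4   2. ]
[444.4 372.2  32. ]
[511.3 387.7  32. ]
riser [283.9 394.7 140. ]
riser [637.5 422.6 140. ]
cam pos tool [  65.61425961    0.37972261 -141.96510239]
```

```bash
python3 - <<'E'
from h import *
Rt=R.from_euler("xyz",[np.pi,0,np.radians(-78.7+180)])*R.from_rotvec([0,.35,0])
togo([484.4,353,100],rot=Rt)
E
```

```text
t 2.7 tcp [460.  364.6 231.3] q [-0.93  0.25  0.22  1.58 -0.05  1.32 -0.51] gap 85.5
shift [-16.1  21.8 131.3] turn [ 0.001  0.35  -0.005]
```

Request:
{"op": "servo_tool", "data": {
  "targets": [-4,5,30,0,0.15,0,1,-8,11,60,0,0.3,0,1,-13,18,95,0,0.35,0,1,-16,22,131,0,0.35,0,1,-16,22,131,0,0.35,0,1]
}}

```text
time: 3.32
tcp_pos: [483.5, 351.8, 97.8]
orientation: [-3.137, -0.348, 1.76]
force: [0.1, -0.6, -1.0]
finger_gap: 85.3
finger_force: 0.0
```

```bash
python3 - <<'E'
from h import *
Rt=R.from_euler("xyz",[np.pi,0,np.radians(-78.7+180)])*R.from_rotvec([0,.35,0])
togo([484.4,353,6],rot=Rt)
E
```

```text
t 3.33 tcp [483.5 351.8  97.8] q [-0.69  0.33  0.21  1.82 -0.49  0.95 -0.03] gap 85.3
shift [-30.3   1.5  86.7] turn [-0.002  0.002 -0.007]
```

Request:
{"op": "servo_tool", "data": {
  "targets": [-10,1,29,0,0,0,1,-20,1,58,0,0,0,1,-30,1,85,0,0,-0.005,1,-30,1,86,0,0,-0.005,0.7,-30,1,86,0,0,-0.005,0.6]
}}

```text
time: 3.95
tcp_pos: [486.3, 355.5, 11.4]
orientation: [3.138, -0.351, 1.769]
force: [0.1, -0.5, -1.1]
finger_gap: 66.6
finger_force: 67.9
```

Request:
{"op": "servo_tool", "data": {
  "targets": [0,0,0,0,0,0,0.4,0,0,0,0,0,0,0.3,0,0,0,0,0,0,0.3,0,0,0,0,0,0,0.3,0,0,0,0,0,0,0.3]
}}

```text
time: 4.58
tcp_pos: [485.8, 354.9, 10.1]
orientation: [3.139, -0.351, 1.768]
force: [-1.2, -0.7, 5.8]
finger_gap: 66.1
finger_force: 68.7
```

```bash
python3 - <<'E'
from h import *
save("wrist","w2.png")
s=sense();R0=R.from_euler("xyz",s["orientation"])
print(R0.inv().apply(np.array([[0,0,1],[-0,-1,0],[1,0,0]])).round(3))
E
```

```text
[[ 0.344  0.002 -0.939]
 [-0.921 -0.195 -0.338]
 [-0.184  0.981 -0.065]]
```

View pics/w2.png

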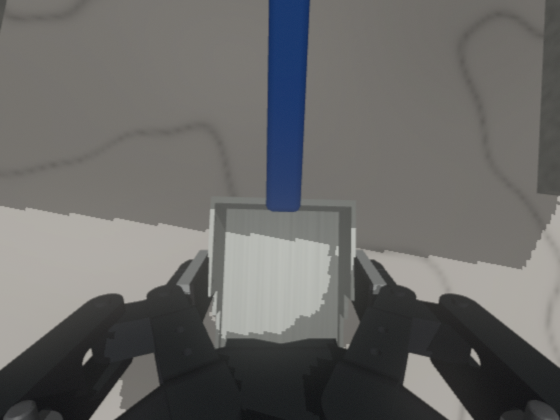

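The fingers hold the pan at the walls: gap 66 mm, pan centred, handle running up at column 285. Now I pull it out.

Request:
{"op": "servo_tool", "data": {
  "targets": [3,0,-8,0,0,0,0.3,-25,0,-18,0,0,0,0.3,-55,0,-29,0,0,0,0.3,-88,0,-41,0,0,0,0.3,-119,0,-52,0,0,0,0.3]
}}

```text
time: 5.25
tcp_pos: [511.0, 226.3, 17.6]
orientation: [3.139, -0.35, 1.768]
force: [0.4, 0.7, -1.4]
finger_gap: 66.4
finger_force: 67.9
```

Request:
{"op": "servo_tool", "data": {
  "targets": [0,0,-5,0,0,0,0.3,5,0,-15,0,0,0,0.3,7,0,-20,0,0,0,0.3,7,0,-20,0,0,0,0.3,7,0,-20,0,0,0,0.3]
}}

```text
time: 5.88
tcp_pos: [510.4, 227.6, 38.3]
orientation: [3.14, -0.35, 1.769]
force: [0.2, -0.1, -1.3]
finger_gap: 66.3
finger_force: 67.9
```

```bash
python3 - <<'E'
from h import *
s=sense();R0=R.from_euler("xyz",s["orientation"])
Rt=R.from_euler("z",1.72)*R0
# scoop origin rel TCP in tool frame (from grasp): scoop x +18.5ish
d=np.array([np.cos(np.radians(20)),np.sin(np.radians(20)),0])
togo(np.array([540,230,0])-20*d+[0,0,45],rot=Rt)
for k in range(1,6):
  print(k,np.round((R0.inv()*R.from_euler("z",0.18*k)*R0).as_rotvec(),3))
E
```

```text
t 5.88 tcp [510.4 227.6  38.3] q [-0.49  0.39  0.23  1.9  -0.56  0.92  0.28] gap 66.3
shift [-3.8  9.7 -8.5] turn [ 0.59   0.003 -1.616]
1 [ 0.062  0.    -0.169]
2 [ 0.123  0.001 -0.338]
3 [ 0.185  0.001 -0.507]
4 [ 0.247  0.001 -0.676]
5 [ 0.309  0.001 -0.845]
```

Request:
{"op": "servo_tool", "data": {
  "targets": [-1,2,-1,0.062,0,-0.169,0.3,-2,4,-3,0.123,0,-0.338,0.3,-2,5,-4,0.185,0,-0.507,0.3,-3,7,-5,0.247,0,-0.676,0.3,-4,9,-6,0.309,0,-0.845,0.3]
}}

```text
time: 6.5
tcp_pos: [520.7, 223.0, 42.3]
orientation: [3.141, -0.349, 2.673]
force: [-0.5, -0.4, -1.7]
finger_gap: 66.4
finger_force: 67.9
```

Request:
{"op": "servo_tool", "data": {
  "targets": [0,0,0,0.062,0,-0.169,0.3,0,0,0,0.123,0,-0.338,0.3,0,0,0,0.185,0,-0.507,0.3,0,0,0,0.247,0,-0.676,0.3,0,0,0,0.295,0,-0.808,0.3]
}}

```text
time: 7.12
tcp_pos: [520.4, 223.7, 42.2]
orientation: [-3.142, -0.35, -2.75]
force: [0.9, 0.4, -1.7]
finger_gap: 66.5
finger_force: 67.9
```

```bash
python3 - <<'E'
from h import *
R0=R.from_euler("xyz",sense()["orientation"])
Rt=R.from_euler("xyz",[np.pi,0,np.radians(20+180)])*R.from_rotvec([0,.35,0])
d=np.array([np.cos(np.radians(20)),np.sin(np.radians(20)),0])
togo(np.array([540,230,0])-20*d+[0,0,20],rot=Rt)
print(R0.inv().apply([0,0,1]))
E
```

```text
t 7.12 tcp [520.4 223.7  42.2] q [-0.48  0.63  0.01  1.49 -0.03  1.37  1.51] gap 66.5
shift [-8.  -0.8 20.7] turn [-0.015  0.     0.04 ]
[ 3.42530445e-01 -3.74446896e-05 -9.39506728e-01]
```

Request:
{"op": "servo_tool", "data": {
  "targets": [-3,0,9,0,0,0,0.3,-7,0,19,0,0,0,0.3,-10.3,0,28.2,0,0,0,0.3,-10.8,0,29.5,0,0,0,0.3,-10.8,0,29.5,0,0,0,0.5]
}}

```text
time: 7.75
tcp_pos: [520.8, 223.1, 11.3]
orientation: [-3.141, -0.349, -2.757]
force: [0.4, -0.2, -1.6]
finger_gap: 66.4
finger_force: 67.9
```

Request:
{"op": "servo_tool", "data": {
  "targets": [0,0,0,0,0,0,1,0,0,0,0,0,0,1,0,0,0,0,0,0,1,6,0,-18,0,0,0,1,20,0,-56,0,0,0,1]
}}

```text
time: 8.38
tcp_pos: [520.3, 223.0, 71.3]
orientation: [-3.141, -0.351, -2.756]
force: [-0.3, 1.2, 1.4]
finger_gap: 85.6
finger_force: 0.0
```

Request:
{"op": "servo_tool", "data": {
  "targets": [20,0,-56,0,0,0,1,50,0,-100,0,-0.15,0,1,80,0,-140,0,-0.25,0,1,110,0,-160,0,-0.35,0,1,110,0,-160,0,-0.35,0,1]
}}

```text
time: 9.0
tcp_pos: [475.5, 205.0, 264.1]
orientation: [3.141, 0.01, -2.756]
force: [0.6, 0.5, -0.8]
finger_gap: 85.3
finger_force: 0.0
```

```bash
python3 - <<'E'
from h import *
save("wrist","w3.png");s=sense();print(s["time"],s["tcp_pos"],s["orientation"],s["qpos"])
find("wrist",["scoop","scoop_grip","scoop_pan","bin","cap1"])
save("scene","s3.png");find("scene",["scoop","scoop_grip","scoop_pan"]);save("side","s3b.png");find("side",["scoop","scoop_grip","scoop_pan"])
E
```

```text
9.05 [475.69219414 205.03570911 261.78302761] [ 3.14149889  0.00585766 -2.75573349] [-4.94119532e-01  7.67864096e-02 -1.53478136e-03  1.70073559e+00
  6.81700581e-04  1.35823812e+00  1.46086445e+00]
wrist scoop 0.72 [537. 232.   1.]
wrist scoop 0.43 [777. 153.  -8.]
wrist scoop_grip 0.91 [438. 195.  44.]
wrist scoop_grip 0.46 [658.  52.  10.]
wrist scoop_pan 0.91 [538. 229.   6.]
wrist bin 0.61 [600.  78.  -6.]
wrist bin 0.49 [450. 525.  -9.]
wrist cap1 0.86 [657.  51.  11.]
wrist cap1 0.85 [692.  59.   3.]
wrist cap1 0.54 [627.  51.   6.]
wrist cap1 0.54 [630.  98.   7.]
wrist cap1 0.54 [658.  90.   9.]
scene scoop 0.91 [537. 228.   2.]
scene scoop 0.54 [627.  98.  18.]
scene scoop 0.36 [629.  49.  15.]
scene scoop_grip 0.57 [440. 189.  48.]
scene scoop_pan 0.6 [540. 227.  13.]
side scoop 0.67 [537. 226.   1.]
side scoop_grip 0.83 [437. 193.  46.]
side scoop_pan 0.8 [538. 230.  13.]
side scoop_pan 0.51 [ 610. -191.   -2.]
```

View pics/w3.png

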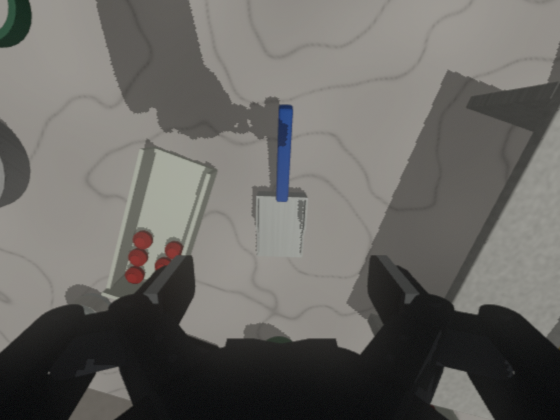

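The scoop lies flat at about (538,229) with yaw 20°. In this view its handle runs along column 285, rows 105-200, and the bin's near end is at (148,142)-(215,168). Next I plan the handle grasp and measure the bin's yaw.

```bash
python3 - <<'E'
from h import *
for n,u,v,z in [("wrist",148,142,45),("wrist",216,168,45),("wrist",107,292,45),("scene",279,211,45),("scene",302,196,45),("scene",349,239,55),("scene",321,267,55)]: print(n,u,v,np.round(ray(n,u,v,z)))
# caps by colour in wrist image, z=~18 top
im=cv2.imread("pics/w3.png").astype(int); m=((im[:,:,2]>120)&(im[:,:,1]<70)).astype(np.uint8)
k,l,st,ce=cv2.connectedComponentsWithStats(m)
for i in range(1,k):
    if st[i,4]>40: print(st[i],np.round(ce[i]),np.round(ray("wrist",*ce[i],15)))
d=np.array([np.cos(np.radians(20)),np.sin(np.radians(20)),0])
Rt=R.from_euler("xyz",[np.pi,0,np.radians(200)])*R.from_rotvec([0,.25,0])
zt=Rt.apply([0,0,1]); g=np.array([438.5,193.3,46.5])
print(zt); tc=g+zt*19; togo(tc-zt*70,rot=Rt); togo(tc,rot=Rt); print(tc)
E
```

```text
wrist 148 142 [486.  37.  45.]
wrist 216 168 [485. 122.  45.]
wrist 107 292 [702.  38.  45.]
scene 279 211 [509.  19.  45.]
scene 302 196 [498.  99.  45.]
scene 349 239 [681. 129.  55.]
scene 321 267 [712.  24.  55.]
[135 236  15  12 139] [142. 242.] [629.  54.  15.]
[167 248  12  10  84] [172. 252.] [628.  98.  15.]
[130 255  16  10 122] [138. 260.] [659.  55.  15.]
[127 274  15   9 100] [134. 278.] [689.  57.  15.]
[-0.23248367 -0.08461714 -0.96891242]
t 9.7 tcp [476.  205.2 258.6] q [-0.49  0.08 -0.    1.7   0.    1.36  1.46] gap 85.2
shift [ 26.7   2.7 162.7] turn [-0.005  0.251  0.036]
t 9.7 tcp [476.  205.2 258.6] q [-0.49  0.08 -0.    1.7   0.    1.36  1.46] gap 85.2
shift [ 44.1   3.4 230.5] turn [-0.005  0.251  0.036]
[434.08281018 191.69227439  28.09066399]
```

Request:
{"op": "servo_tool", "data": {
  "targets": [-27,-42,0,0,0,0.1,1,-54,-84,0,0,0,0.2,1,-81,-126,0,0,0,0.3,1,-109,-168,0,0,0,0.38,1,-109,-168,0,0,0,0.38,1]
}}

```text
time: 10.32
tcp_pos: [642.0, 86.8, 257.6]
orientation: [-3.139, 0.0, 3.141]
force: [-0.1, 0.7, -0.6]
finger_gap: 85.3
finger_force: 0.0
```

Request:
{"op": "servo_tool", "data": {
  "targets": [0,0,0,0,0,0,1,0,0,0,0,0,0,1,0,0,0,0,0,0,1,0,0,0,0,0,0,1,0,0,0,0,0,0,1]
}}

```text
time: 10.95
tcp_pos: [640.0, 90.7, 259.1]
orientation: [3.141, 0.001, -3.135]
force: [-0.2, -1.4, 0.2]
finger_gap: 85.4
finger_force: 0.0
```

```bash
python3 - <<'E'
from h import *
im=save("wrist","w4.png");s=sense();print(s["time"],s["tcp_pos"],s["orientation"])
find("wrist",["bin","cap1"])
g=im.astype(int); m=((g[:,:,0]>110)&(g[:,:,1]<70)).astype(np.uint8)
k,l,st,ce=cv2.connectedComponentsWithStats(m)
for i in range(1,k):
    if st[i,4]>40: print(st[i],np.round(ce[i]),np.round(ray("wrist",*ce[i],18)))
E
```

```text
11.0 [640.0726165   90.60804172 259.06279051] [ 3.14151645e+00  1.40437753e-03 -3.13561364e+00]
wrist bin 0.71 [437. 198.  48.]
wrist bin 0.65 [782. 153.  -1.]
wrist bin 0.57 [601.  75.   0.]
wrist cap1 0.88 [661.  91.  15.]
wrist cap1 0.81 [693.  96.  16.]
wrist cap1 0.63 [628.  53.  17.]
wrist cap1 0.52 [631.  99.  15.]
wrist cap1 0.52 [661.  51.  20.]
wrist cap1 0.52 [692.  55.  13.]
[282 165  13  19 198] [288. 174.] [629.  99.  18.]
[246 168  16  18 211] [254. 176.] [632.  54.  18.]
[247 189  16  18 216] [254. 197.] [660.  54.  18.]
[275 188  17  19 214] [283. 197.] [660.  93.  18.]
[280 209  15  16 190] [287. 217.] [687.  98.  18.]
[250 210  15  16 191] [257. 218.] [689.  57.  18.]
[  0 268  11  20 162] [  4. 279.] [ 784. -314.   18.]
[ 25 290  24  20 370] [ 36. 299.] [ 818. -275.   18.]
[534 321  14  12 121] [542. 326.] [861. 492.  18.]
```

View pics/w4.png

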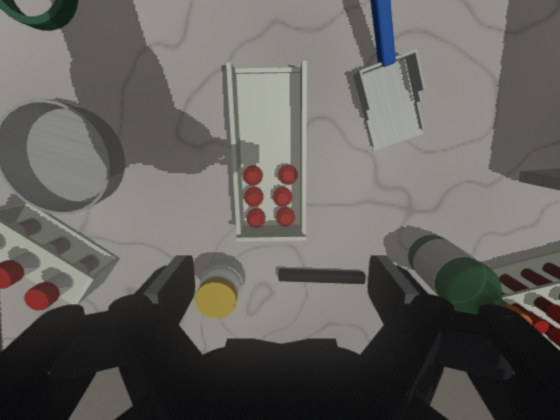

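```bash
python3 - <<'E'
from h import *
P=np.array([ray("wrist",225,62,45),ray("wrist",307.5,61,45),ray("wrist",236,241,55),ray("wrist",307,239,55)]);print(P.round(1))
def f(p):
    c,s_=np.cos(p[2]),np.sin(p[2]); L=np.array([[-105,-45],[-105,45],[105,-45],[105,45]])
    return ((L@np.array([[c,s_],[-s_,c]])+p[:2])-P[:,:2]).ravel()
from scipy.optimize import least_squares
r=least_squares(f,[600,76,0]);print(r.x[:2],np.degrees(r.x[2]),r.fun.round(1))
d=np.array([np.cos(np.radians(21)),np.sin(np.radians(21)),0])
Rt=R.from_euler("xyz",[np.pi,0,np.radians(201)])
g=np.array([438.5,193.3,46.5])
togo(g+[0,0,80-19],rot=Rt); 
E
```

```text
[[499.8  26.7  45. ]
 [498.2 118.7  45. ]
 [709.   33.1  55. ]
 [705.8 123.4  55. ]]
[603.18032276  75.45342135] 1.5190612146868736 [-0.3  1.  -1.2 -1.   0.3  0.2  1.2 -0.2]
t 11.1 tcp [640.1  90.6 259. ] q [-0.33  0.36  0.16  1.37 -0.06  1.41  1.4 ] gap 85.2
shift [201.2 103.9 151.2] turn [-0.     0.001 -0.361]
```

Request:
{"op": "servo_tool", "data": {
  "targets": [45,23,20,0,0,-0.1,1,95,48,45,0,0,-0.2,1,145,74,80,0,0,-0.3,1,190,98,120,0,0,-0.361,1,201,104,151,0,0,-0.361,1]
}}

```text
time: 11.72
tcp_pos: [436.3, 194.8, 106.9]
orientation: [3.141, 0.001, -2.771]
force: [0.8, -0.6, -0.6]
finger_gap: 85.5
finger_force: 0.0
```

Request:
{"op": "servo_tool", "data": {
  "targets": [0,0,0,0,0,0,1,0,0,0,0,0,0,1,0,0,0,0,0,0,1,0,0,0,0,0,0,1,0,0,0,0,0,0,1]
}}

```text
time: 12.35
tcp_pos: [439.2, 193.3, 108.1]
orientation: [-3.141, 0.002, -2.775]
force: [-0.1, 0.8, -0.7]
finger_gap: 85.3
finger_force: 0.0
```

```bash
python3 - <<'E'
from h import *
im=save("wrist","w5.png")
find("wrist",["scoop","scoop_grip","scoop_pan"])
Rt=R.from_euler("xyz",[np.pi,0,np.radians(201)])
g=np.array([438.5,193.3,46.5])
togo(g+[0,0,-19],rot=Rt)
# blue handle line
h=im.astype(int); m=(h[:,:,2]>h[:,:,0]+40)&(h[:,:,2]>60); ys,xs=np.nonzero(m)
print(ys.min(),ys.max())
for y in range(ys.min(),ys.max(),25): print(y,xs[ys==y].min(),xs[ys==y].max())
E
```

```text
wrist scoop 0.84 [541. 233.   3.]
wrist scoop_grip 0.88 [436. 196.  48.]
wrist scoop_pan 0.95 [541. 232.  11.]
t 12.55 tcp [438.8 193.4 107.8] q [-0.5   0.13 -0.01  1.98  0.    1.03  1.42] gap 85.5
shift [ 0.4  0.1 80.3] turn [-0.     0.001  0.   ]
150 291
150 276 292
175 274 292
200 276 287
225 271 292
250 271 291
275 272 289
```

View pics/w5.png

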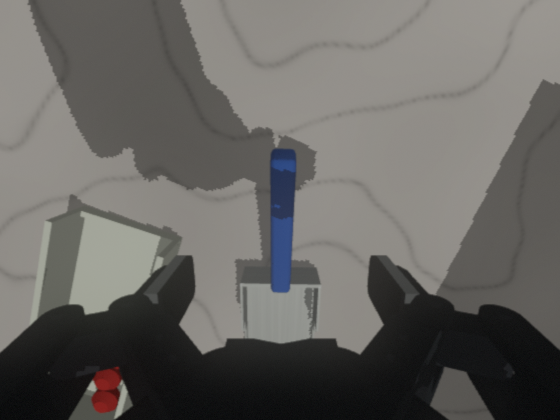

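The handle is centred between the fingers at column 283. I descend and grip it.

Request:
{"op": "servo_tool", "data": {
  "targets": [0,0,30,0,0,0,1,0,0,60,0,0,0,1,0,0,80,0,0,0,1,0,0,80,0,0,0,1,0,0,80,0,0,0,0.6]
}}

```text
time: 13.18
tcp_pos: [439.3, 193.6, 28.5]
orientation: [-3.141, 0.002, -2.775]
force: [-0.2, 0.8, 1.3]
finger_gap: 70.0
finger_force: 0.0
```

Request:
{"op": "servo_tool", "data": {
  "targets": [0,0,0,0,0,0,0.3,0,0,0,0,0,0,0,0,0,0,0,0,0,0,0,0,0,0,0,0,0,0,0,0,0,0,0,0]
}}

```text
time: 13.8
tcp_pos: [439.0, 193.5, 28.0]
orientation: [-3.141, 0.002, -2.775]
force: [-1.5, -0.5, 5.8]
finger_gap: 15.0
finger_force: 60.0
```

Request:
{"op": "servo_tool", "data": {
  "targets": [0,0,-20,0,0,0,0,0,0,-60,0,0,0,0,0,0,-100,0,0,0,0,0,0,-100,0,0,0,0,0,0,-100,0,0,0,0]
}}

```text
time: 14.42
tcp_pos: [438.1, 193.0, 126.7]
orientation: [-3.141, -0.0, -2.775]
force: [0.0, -0.4, -1.2]
finger_gap: 15.1
finger_force: 59.4
```

```bash
python3 - <<'E'
from h import *
s=sense();print(s["tcp_pos"],s["orientation"],s["finger_gap"],s["force"],s["ft_torque"])
for n in ["scene","side","wrist"]:
  get_image(n);find(n,["scoop","scoop_grip","scoop_pan"])
E
```

```text
[438.11693473 193.03899048 126.70222521] [-3.14098213e+00 -1.75601896e-04 -2.77472917e+00] 15.102179581522844 [ 0.04548946 -0.41687478 -1.18705227] [-0.06737177  0.07850103  0.06426105]
scene scoop 0.96 [539. 231. 100.]
scene scoop_grip 0.79 [438. 190. 150.]
scene scoop_grip 0.52 [539. 230. 112.]
scene scoop_pan 0.66 [781.   1.   3.]
scene scoop_pan 0.61 [543. 228. 112.]
scene scoop_pan 0.6 [ 407. -198.   -1.]
side scoop 0.83 [536. 228. 101.]
side scoop_pan 0.59 [541. 229. 113.]
```

```bash
cat >> h.py <<'E'
def sc(lip,yawdeg,nose):
    "TCP pos, rot for the scoop's lip (underside) at world point, scoop yaw, nose-down rad"
    Rt=R.from_euler("xyz",[np.pi,0,np.radians(yawdeg+180)])*R.from_rotvec([0,nose,0])
    return np.array(lip,float)-Rt.apply([-157,0,28]),Rt
def go_sc(lip,y,n):
    p,Rt=sc(lip,y,n); togo(p,rot=Rt); print("  tcp target",p.round(1))
E
python3 - <<'E'
from h import *
go_sc([605.2,75.6,70],1.5,0.105)
E
```

```text
t 15.03 tcp [438.7 193.4 127.7] q [-0.5   0.1  -0.01  1.96  0.    1.07  1.43] gap 15.3
shift [  31.2 -118.5   13.4] turn [-0.018  0.105  0.34 ]
  tcp target [452.1  71.6 114.3]
```

Request:
{"op": "servo_tool", "data": {
  "targets": [8,-30,0,0,0,0.09,0,16,-60,0,0,0,0.18,0,24,-90,5,-0.01,0.05,0.27,0,31,-118,10,-0.018,0.105,0.34,0,31,-118,13,-0.018,0.105,0.34,0]
}}

```text
time: 15.65
tcp_pos: [452.7, 68.1, 114.4]
orientation: [-3.14, -0.105, -3.124]
force: [-0.7, 0.5, -1.3]
finger_gap: 15.2
finger_force: 59.3
```

Request:
{"op": "servo_tool", "data": {
  "targets": [0,0,0,0,0,0,0,0,0,0,0,0,0,0,0,0,0,0,0,0,0,0,0,0,0,0,0,0,0,0,0,0,0,0,0]
}}

```text
time: 16.27
tcp_pos: [452.1, 72.3, 114.8]
orientation: [3.142, -0.105, -3.115]
force: [-0.2, 0.2, -0.9]
finger_gap: 15.5
finger_force: 59.3
```

```bash
python3 - <<'E'
from h import *
go_sc([605.2,75.6,6],1.5,0.105)
get_image("scene");find("scene",["scoop","scoop_pan","scoop_grip"]);get_image("side");find("side",["scoop","scoop_pan","scoop_grip"])
s=sense();R0=R.from_euler("xyz",s["orientation"]);print("lip now",R0.apply([-157,0,28])+s["tcp_pos"],"pan",R0.apply([-107,0,13])+s["tcp_pos"],"org",R0.apply([-107,0,28])+s["tcp_pos"]);print(R0.inv().apply([[1,.0265,0],[0,0,1]]).round(4))
E
```

```text
t 16.27 tcp [452.1  72.3 114.8] q [-0.36  0.15  0.13  1.95 -0.04  1.15  1.38] gap 15.5
shift [-6.6 -0.7 64.2] turn [-0.     0.     0.001]
  tcp target [452.1  71.6  50.3]
scene scoop 0.71 [556.  71.  77.]
scene scoop_pan 0.77 [560.  74.  89.]
scene scoop_grip 0.87 [456.  67. 133.]
scene scoop_grip 0.53 [631.  97.  18.]
side scoop_pan 0.8 [558.  72.  88.]
side scoop_grip 0.83 [454.  73. 132.]
lip now [605.29351397  76.15104201  70.46053841] pan [557.1517659   74.87555263  90.60365683] org [555.58475082  74.83362178  75.68579151]
[[-0.9949 -0.     -0.1045]
 [ 0.1045 -0.     -0.9945]]
```

Request:
{"op": "servo_tool", "data": {
  "targets": [-2,-0.3,20,0,0,0,0,-4,-0.5,40,0,0,0,0,-6,-0.7,57,0,0,0,0,-6.8,-0.7,64.8,0,0,0,0,-6.8,-0.7,64.8,0,0,0,0]
}}

```text
time: 17.3
tcp_pos: [452.3, 71.3, 49.5]
orientation: [-3.141, -0.105, -3.115]
force: [0.7, -0.4, -1.1]
finger_gap: 15.2
finger_force: 59.3
```

Request:
{"op": "servo_tool", "data": {
  "targets": [0,0,0.5,0,0,0,0,0,0,1,0,0,0,0,0,0,1,0,0,0,0,0,0,1,0,0,0,0,0,0,1,0,0,0,0]
}}

```text
time: 17.92
tcp_pos: [452.2, 71.5, 48.7]
orientation: [3.141, -0.104, -3.115]
force: [-0.3, -0.2, 0.4]
finger_gap: 15.2
finger_force: 59.5
```

```bash
python3 - <<'E'
from h import *
s=sense();R0=R.from_euler("xyz",s["orientation"]);print("lip now",R0.apply([-157,0,28])+s["tcp_pos"],s["force"])
save("scene","s6.png");save("side","s6b.png")
a=cv2.imread("pics/s6.png")[170:290,250:390];b=cv2.imread("pics/s6b.png")[160:240,240:370]
cv2.imwrite("pics/c6.png",np.hstack([cv2.resize(a,(420,360)),cv2.resize(b,(380,360))]))
E
```

```text
lip now [605.34822962  75.50357864   4.50023423] [-0.28202796 -0.18927637  0.39528112]
```

Request:
{"op": "servo_tool", "data": {
  "targets": [-10,0,-0.4,0,0,0,0,-20,0,-1.4,0,0,0,0,-30,0,-2.5,0,0,0,0,-40,0,-3.5,0,0,0,0,-50,0,-4.5,0,0,0,0]
}}

```text
time: 18.65
tcp_pos: [502.9, 72.7, 47.8]
orientation: [-3.142, -0.105, -3.115]
force: [-3.7, -1.0, 4.4]
finger_gap: 14.9
finger_force: 60.0
```

Request:
{"op": "servo_tool", "data": {
  "targets": [-7,0,-0.7,0,0,0,0,-14,0,-1.4,0,0,0,0,-21,0,-2.1,0,0,0,0,-28,0,-2.9,0,0,0,0,-35,0,-3.7,0,0,0,0]
}}

```text
time: 19.27
tcp_pos: [536.9, 73.6, 47.4]
orientation: [-3.141, -0.107, -3.115]
force: [-1.7, 1.2, 1.4]
finger_gap: 15.4
finger_force: 59.6
```

```bash
python3 - <<'E'
from h import *
s=sense();R0=R.from_euler("xyz",s["orientation"]);print("lip now",R0.apply([-157,0,28])+s["tcp_pos"],s["force"],s["finger_gap"])
save("scene","s7.png");save("side","s7b.png")
a=cv2.imread("pics/s7.png")[170:290,250:390];b=cv2.imread("pics/s7b.png")[160:240,240:370]
cv2.imwrite("pics/c7.png",np.hstack([cv2.resize(a,(420,360)),cv2.resize(b,(380,360))]))
E
```

```text
lip now [690.00428121  77.66085977   2.89508094] [-1.70141872  1.20003429  1.36325682] 15.388748530117105
```

View pics/c7.png

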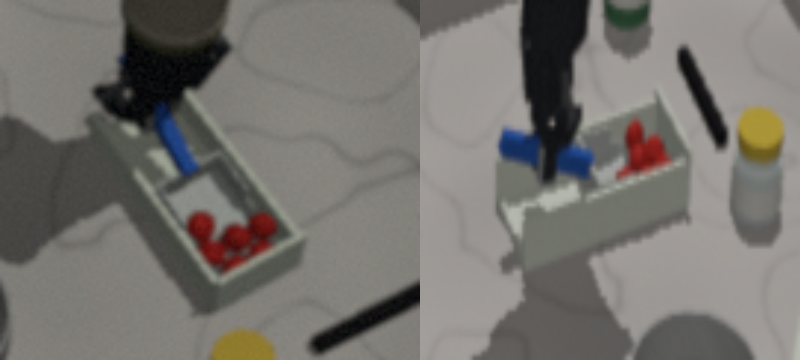

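Caps are bunched at the far wall, some already on the pan. I push the last bit, then tilt nose-up about the lip.

Request:
{"op": "servo_tool", "data": {
  "targets": [-5,0,-0.8,0,0,0,0,-9,0,-1.2,0,0,0,0,-12,0,-1.5,0,0,0,0,-13,0,-1.5,0,0,0,0,-13,0,-1.5,0,0,0,0]
}}

```text
time: 20.0
tcp_pos: [545.9, 73.5, 46.9]
orientation: [-3.141, -0.115, -3.115]
force: [-21.2, -1.3, 9.7]
finger_gap: 15.6
finger_force: 60.2
```

```bash
python3 - <<'E'
from h import *
s=sense();R0=R.from_euler("xyz",s["orientation"]);print("lip now",R0.apply([-157,0,28])+s["tcp_pos"],s["force"],s["tcp_pos"])
L=np.array([-157,0,28.])
for k in range(1,6):
    print((L-R.from_rotvec([0,-.1*k,0]).apply(L)).round(1))
save("scene","s8.png");save("side","s8b.png")
a=cv2.imread("pics/s8.png")[170:290,250:390];b=cv2.imread("pics/s8b.png")[160:240,240:370]
cv2.imwrite("pics/c8.png",np.hstack([cv2.resize(a,(420,360)),cv2.resize(b,(380,360))]))
E
```

```text
lip now [698.62435953  77.52487084   1.0361075 ] [-21.23100599  -1.34367171   9.67813905] [545.92674981  73.50550762  46.86497073]
[ 2.   0.  15.8]
[ 2.4  0.  31.7]
[ 1.3  0.  47.6]
[-1.5  0.  63.3]
[-5.8  0.  78.7]
```

View pics/c8.png

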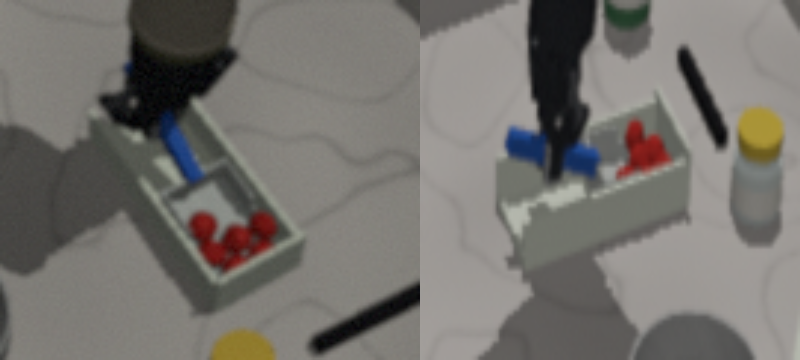

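From here I check by colour and the networks instead of viewing. Now the nose-up tilt and lift.

Request:
{"op": "servo_tool", "data": {
  "targets": [2,0,11,0,-0.09,0,0,3,0,16,0,-0.18,0,0,4,0,18,0,-0.27,0,0,5,0,18,0,-0.36,0,0,8,0,15,0,-0.45,0,0]
}}

```text
time: 20.72
tcp_pos: [540.9, 73.7, 33.8]
orientation: [3.141, 0.348, -3.115]
force: [1.3, -0.3, -1.8]
finger_gap: 14.9
finger_force: 59.0
```

```bash
cat >> h.py <<'E'
def reds(n,z,thr=100):
    im=get_image(n).astype(int); m=((im[:,:,0]>thr)&(im[:,:,1]<0.5*im[:,:,0])&(im[:,:,2]<0.5*im[:,:,0])).astype(np.uint8)
    k,l,st,ce=cv2.connectedComponentsWithStats(m)
    for i in range(1,k):
        if st[i,4]>15: print(n,st[i],np.round(ce[i]),np.round(ray(n,*ce[i],z)))
E
python3 - <<'E'
from h import *
s=sense();R0=R.from_euler("xyz",s["orientation"]);print("lip now",R0.apply([-157,0,28])+s["tcp_pos"],s["force"],s["tcp_pos"],s["orientation"])
get_image("scene");find("scene",["cap1"],mc=.2);get_image("side");find("side",["cap1"],mc=.2)
print(R0.inv().apply([[-1,-.0265,0],[0,0,1]]).round(3))
E
```

```text
lip now [697.94933474  77.81457132  61.03168112] [ 1.32952705 -0.29058041 -1.78845193] [540.86307248  73.67693013  33.83267127] [ 3.1412351   0.34787723 -3.11532252]
scene cap1 0.64 [633.  61.  53.]
scene cap1 0.64 [648.  93.  58.]
scene cap1 0.61 [681.  97.  73.]
scene cap1 0.5 [675.  70.  72.]
scene cap1 0.42 [656.  53.  61.]
scene cap1 0.37 [652. 134.  42.]
side cap1 0.61 [672.  93.  64.]
side cap1 0.57 [669.  70.  61.]
side cap1 0.56 [644.  57.  55.]
side cap1 0.54 [635.  92.  57.]
side cap1 0.38 [620.  65.  52.]
[[ 0.94  -0.    -0.341]
 [-0.341  0.    -0.94 ]]
```

Request:
{"op": "servo_tool", "data": {
  "targets": [-2,0,-8,0,-0.03,0,0,-8,0,-28,0,-0.06,0,0,-17,0,-56,0,-0.1,0,0,-26,0,-85,0,-0.12,0,0,-36,0,-110,0,-0.12,0,0]
}}

```text
time: 21.55
tcp_pos: [537.7, 73.5, 151.2]
orientation: [3.141, 0.467, -3.116]
force: [0.6, 0.1, -1.9]
finger_gap: 14.9
finger_force: 59.0
```

Request:
{"op": "servo_tool", "data": {
  "targets": [0,0,-10,0,0,0,0,0,0,-20,0,0,0,0,0,0,-20,0,0,0,0,0,0,-20,0,0,0,0,0,0,-20,0,0,0,0]
}}

```text
time: 22.18
tcp_pos: [528.4, 73.3, 166.7]
orientation: [-3.141, 0.464, -3.115]
force: [0.2, 0.7, -1.5]
finger_gap: 15.1
finger_force: 59.0
```

```bash
python3 - <<'E'
from h import *
s=sense();R0=R.from_euler("xyz",s["orientation"]);print("lip now",R0.apply([-157,0,28])+s["tcp_pos"],s["force"],s["tcp_pos"],s["orientation"],s["qpos"].round(2) if hasattr(s["qpos"],"round") else s["qpos"])
get_image("scene");find("scene",["cap1","dish_b","bin"],mc=.2);get_image("side");find("side",["cap1"],mc=.2)
E
```

```text
lip now [681.23830963  77.34958252 211.94294212] [ 0.24340126  0.72152237 -1.50108243] [528.36805393  73.29024984 166.69687335] [-3.14105602  0.46415431 -3.11494653] [-0.49 -0.13  0.18  2.19  0.25  0.65  1.12]
scene cap1 0.6 [620.  53. 202.]
scene cap1 0.58 [598.  92. 187.]
scene cap1 0.55 [599.  56. 187.]
scene cap1 0.53 [621.  95. 198.]
scene cap1 0.45 [637.  70. 211.]
scene cap1 0.41 [659. 157.  12.]
scene dish_b 0.76 [ 608. -189.   -1.]
scene bin 0.75 [603.  76.   3.]
scene bin 0.68 [622.  94. 198.]
scene bin 0.67 [ 221. -324.    3.]
scene bin 0.62 [ 408. -198.   -1.]
side cap1 0.59 [639.  70. 203.]
side cap1 0.55 [598.  92. 191.]
side cap1 0.48 [617.  55. 197.]
side cap1 0.42 [622.  94. 198.]
```

```bash
python3 - <<'E'
from h import *
reds("scene",15);reds("side",15)
print(proj("scene",(659,157,12)),proj("side",(659,157,12)))
p=sc([0,0,0],0,0)
E
```

```text
scene [500 170   6   5  20] [502. 172.] [700. 656.  15.]
scene [494 177   6   5  22] [496. 179.] [711. 623.  15.]
scene [505 185   6   4  19] [508. 186.] [747. 633.  15.]
scene [523 185   6   4  19] [526. 186.] [772. 677.  15.]
scene [320 190   6   4  19] [322. 191.] [497. 168.  15.]
scene [499 191   7   6  25] [502. 194.] [756. 601.  15.]
scene [517 191   7   5  22] [520. 193.] [782. 646.  15.]
scene [481 192   6   5  20] [483. 194.] [731. 556.  15.]
scene [326 194   7   6  29] [329. 196.] [521. 176.  15.]
scene [312 196   8   9  44] [315. 200.] [512. 136.  15.]
scene [474 199   7   5  25] [477. 201.] [741. 524.  15.]
scene [493 199   6   5  25] [496. 201.] [767. 568.  15.]
scene [512 199   6   5  24] [514. 201.] [793. 613.  15.]
scene [323 202   7   6  34] [326. 204.] [539. 152.  15.]
scene [468 206   6   6  25] [471. 209.] [752. 491.  15.]
scene [486 207   7   5  28] [489. 209.] [778. 534.  15.]
scene [505 206   6   6  26] [508. 209.] [803. 579.  15.]
scene [461 214   7   5  24] [464. 216.] [762. 458.  15.]
scene [479 214   7   6  27] [483. 217.] [788. 502.  15.]
scene [498 214   
[... 217 characters left out ...]
[350 233   6   7  33] [353. 236.] [660. 160.  15.]
scene [209 305  11  11  93] [214. 310.] [ 665. -255.   15.]
scene [229 308  11  10  89] [234. 313.] [ 695. -216.   15.]
scene [249 311  11  10  86] [254. 315.] [ 726. -176.   15.]
side [313 118   5   6  16] [315. 120.] [888. 589.  15.]
side [300 150  16   7  66] [308. 153.] [755. 357.  15.]
side [295 154   8   8  35] [298. 157.] [708. 340.  15.]
side [377 213   8   6  37] [381. 216.] [827. -92.  15.]
side [375 222   8   7  45] [379. 225.] [ 798. -131.   15.]
side [372 231   9   8  52] [376. 234.] [ 768. -170.   15.]
(np.float64(351.3552666555277), np.float64(236.56693133860972)) (np.float64(304.8091409414924), np.float64(186.09237878095766))
```

One cap has popped out to the bench at about (660,160), and five are in the scoop. I deliver the five first, then scoop up the stray one against the bin's outer wall.

```bash
python3 - <<'E'
from h import *
# refine dish_b
for n in ["scene","side"]:
    for d in mark_of(n,"dish_b"):
        if d["conf"]>.3: print(n,round(d["conf"],2),toworld(n,d["point"]).round())
D=np.array([512,-411,0]);y=-38;u=np.array([np.cos(np.radians(y)),np.sin(np.radians(y)),0])
go_sc(D-20*u+[0,0,190],y,-0.46)
E
```

```text
scene 0.77 [ 609. -190.    1.]
scene 0.73 [782. 150.   6.]
scene 0.64 [ 516. -410.    1.]
scene 0.35 [605.  57. 188.]
side 0.96 [ 509. -411.   -2.]
side 0.7 [ 609. -189.   -1.]
side 0.61 [519.  73. 183.]
side 0.57 [603.  79.   2.]
t 22.68 tcp [528.6  73.4 167.5] q [-0.49 -0.14  0.18  2.19  0.25  0.65  1.12] gap 15.3
shift [ 155.6 -373.7  -53.4] turn [0.308 0.005 0.617]
  tcp target [ 375.6 -304.4  145.4]
```

Request:
{"op": "servo_tool", "data": {
  "targets": [6,-15,-2,0.012,0,0.025,0,20,-49,-7,0.04,0,0.08,0,40,-97,-14,0.08,0,0.16,0,59,-142,-20,0.117,0,0.234,0,75,-180,-26,0.15,0,0.3,0]
}}

```text
time: 23.3
tcp_pos: [453.1, -110.8, 156.7]
orientation: [3.14, 0.465, 2.827]
force: [1.3, -0.2, -1.9]
finger_gap: 15.3
finger_force: 59.0
```

```bash
python3 - <<'E'
from h import *
D=np.array([512,-411,0]);y=-38;u=np.array([np.cos(np.radians(y)),np.sin(np.radians(y)),0])
go_sc(D-20*u+[0,0,190],y,-0.46)
E
```

```text
t 23.3 tcp [ 453.1 -110.8  156.7] q [-0.29 -0.33  0.3   2.35  0.36  0.69  1.05] gap 15.3
shift [  17.5 -208.1    3.6] turn [0.157 0.005 0.312]
  tcp target [ 375.6 -304.4  145.4]
```

Request:
{"op": "servo_tool", "data": {
  "targets": [4,-42,1,0.03,0,0.06,0,8,-84,2,0.06,0,0.12,0,12,-126,2,0.095,0,0.19,0,15,-168,3,0.13,0,0.25,0,17,-200,4,0.15,0,0.3,0]
}}

```text
time: 23.92
tcp_pos: [379.5, -296.8, 145.5]
orientation: [3.14, 0.465, 2.492]
force: [0.5, 0.1, -2.2]
finger_gap: 15.5
finger_force: 59.0
```

Request:
{"op": "servo_tool", "data": {
  "targets": [0,-4,0,0,0,0,0,0,-8,0,0,0,0.012,0,0,-8,0,0,0,0.012,0,0,-8,0,0,0,0.012,0,0,-8,0,0,0,0.012,0]
}}

```text
time: 24.55
tcp_pos: [376.6, -301.1, 145.8]
orientation: [3.135, 0.465, 2.484]
force: [-0.4, -0.6, -2.5]
finger_gap: 15.0
finger_force: 59.0
```

```bash
python3 - <<'E'
from h import *
D=np.array([512,-411,0]);y=-38;u=np.array([np.cos(np.radians(y)),np.sin(np.radians(y)),0])
get_image("scene");find("scene",["cap1"],mc=.3)
for z,n in [(100,-.2),(75,.05),(62,.3),(50,.55),(40,.75),(35,.95)]: go_sc(D-20*u+[0,0,z],y,n)
E
```

```text
scene cap1 0.6 [ 437. -374.  179.]
scene cap1 0.56 [ 516. -410.   -0.]
scene cap1 0.55 [ 459. -374.  184.]
scene cap1 0.54 [657. 158.  10.]
scene cap1 0.43 [ 459. -346.  180.]
scene cap1 0.38 [ 439. -335.  165.]
t 24.65 tcp [ 376.5 -301.2  145.7] q [-0.09 -0.33  0.57  2.34  0.4   0.65  1.14] gap 15.3
shift [26.7 -3.3 41.9] turn [0.009 0.265 0.006]
  tcp target [ 370.6 -300.5   96.3]
t 24.65 tcp [ 376.5 -301.2  145.7] q [-0.09 -0.33  0.57  2.34  0.4   0.65  1.14] gap 15.3
shift [16.6 -3.3 30.7] turn [0.008 0.515 0.007]
  tcp target [ 373.8 -303.   110.8]
t 24.65 tcp [ 376.5 -301.2  145.7] q [-0.09 -0.33  0.57  2.34  0.4   0.65  1.14] gap 15.3
shift [-6.5 -3.2 15.1] turn [0.007 0.765 0.008]
  tcp target [ 384.6 -311.4  135.1]
t 24.65 tcp [ 376.5 -301.2  145.7] q [-0.09 -0.33  0.57  2.34  0.4   0.65  1.14] gap 15.3
shift [-36.   -3.3   6.6] turn [0.006 1.015 0.009]
  tcp target [ 402.3 -325.3  155.9]
t 24.65 tcp [ 376.5 -301.2  145.7] q [-0.09 -0.33  0.57  2.34  0.4   0.65  1.14] gap 15.3
shift [-62.1  -3.4   6.8] turn [0.005 1.215 0.01 ]
  tcp target [ 420.8 -339.7  167.5]
t 24.65 tcp [ 376.5 -301.2  145.7] q [-0.09 -0.33  0.57  2.34  0.4   0.65  1.14] gap 15.3
shift [-91.6  -3.6   8.7] turn [0.004 1.415 0.011]
  tcp target [ 442.2 -356.5  179. ]
```

Request:
{"op": "servo_tool", "data": {
  "targets": [13,-2,20,0.005,0.13,0,0,26,-3,38,0.008,0.265,0.006,0,22,-3,36,0.008,0.39,0.006,0,17,-3,31,0.008,0.515,0.006,0,17,-3,31,0.008,0.515,0.006,0]
}}

```text
time: 25.28
tcp_pos: [374.8, -303.9, 109.8]
orientation: [-3.137, -0.051, 2.48]
force: [-0.5, -0.7, -2.1]
finger_gap: 15.3
finger_force: 59.0
```

```bash
python3 - <<'E'
from h import *
D=np.array([512,-411,0]);y=-38;u=np.array([np.cos(np.radians(y)),np.sin(np.radians(y)),0])
for z,n in [(66,.2),(58,.36),(52,.52),(45,.7),(40,.87)]: go_sc(D-20*u+[0,0,z],y,n)
E
```

```text
t 25.27 tcp [ 374.8 -303.9  109.8] q [-0.2   0.22  0.88  1.97 -0.18  1.09  1.67] gap 15.3
shift [ -5.    0.  -15.1] turn [-0.005  0.149  0.001]
  tcp target [ 379.4 -307.4  124.6]
t 25.27 tcp [ 374.8 -303.9  109.8] q [-0.2   0.22  0.88  1.97 -0.18  1.09  1.67] gap 15.3
shift [-15.4  -0.1 -30.6] turn [-0.005  0.309  0.001]
  tcp target [ 388.2 -314.3  139.5]
t 25.27 tcp [ 374.8 -303.9  109.8] q [-0.2   0.22  0.88  1.97 -0.18  1.09  1.67] gap 15.3
shift [-29.4  -0.2 -46.1] turn [-0.005  0.469  0.   ]
  tcp target [ 399.8 -323.4  154.3]
t 25.27 tcp [ 374.8 -303.9  109.8] q [-0.2   0.22  0.88  1.97 -0.18  1.09  1.67] gap 15.3
shift [-49.   -0.3 -60.4] turn [-0.005  0.649 -0.   ]
  tcp target [ 415.8 -335.9  167.6]
t 25.27 tcp [ 374.8 -303.9  109.8] q [-0.2   0.22  0.88  1.97 -0.18  1.09  1.67] gap 15.3
shift [-70.6  -0.4 -72. ] turn [-0.005  0.819 -0.001]
  tcp target [ 433.3 -349.5  178.1]
```

Request:
{"op": "servo_tool", "data": {
  "targets": [-5,0,-15,-0.005,0.149,0,0,-15,0,-31,-0.005,0.309,0,0,-29,0,-46,-0.005,0.469,0,0,-49,0,-60,-0.005,0.649,0,0,-71,0,-72,-0.005,0.819,0,0]
}}

```text
time: 25.9
tcp_pos: [414.7, -334.0, 154.7]
orientation: [-3.136, -0.774, 2.478]
force: [-1.5, 0.6, -5.2]
finger_gap: 15.0
finger_force: 59.1
```

Request:
{"op": "servo_tool", "data": {
  "targets": [0,0,0,0,0,0,0,0,0,0,0,0,0,0,0,0,0,0,0,0,0,0,0,0,0,0,0,0,0,0,0,0,0,0,0]
}}

```text
time: 26.52
tcp_pos: [415.7, -332.5, 160.4]
orientation: [3.137, -0.764, 2.486]
force: [-0.5, -0.2, -0.3]
finger_gap: 15.0
finger_force: 59.1
```

```bash
python3 - <<'E'
from h import *
s=sense();R0=R.from_euler("xyz",s["orientation"]);print(s["time"],"lip",R0.apply([-157,0,28])+s["tcp_pos"],s["orientation"],s["qpos"])
get_image("scene");find("scene",["cap1"],mc=.3);get_image("side");find("side",["cap1"],mc=.3)
E
```

```text
26.525 lip [ 490.29030918 -389.74485145   31.60541103] [ 3.1366016  -0.76371249  2.48617661] [ 0.31666231  0.81673385  0.51516824  1.19394543 -0.26928254  1.9805186
  1.74266384]
scene cap1 0.68 [ 527. -459.   16.]
scene cap1 0.63 [ 542. -432.   17.]
scene cap1 0.62 [658. 155.  12.]
scene cap1 0.52 [ 514. -400.   10.]
scene cap1 0.51 [ 475. -436.   17.]
scene cap1 0.51 [ 540. -393.   19.]
side cap1 0.61 [ 541. -399.   16.]
side cap1 0.55 [ 525. -457.   16.]
side cap1 0.53 [ 539. -436.   11.]
side cap1 0.41 [ 475. -428.   20.]
```

Five caps are in dish_b (z about 16, all within its radius). Now I fetch the stray cap at about (657,157).

```bash
cat >> h.py <<'E'
def go_tcp(p,y,n):
    togo(p,rot=R.from_euler("xyz",[np.pi,0,np.radians(y+180)])*R.from_rotvec([0,n,0]))
E
python3 - <<'E'
from h import *
go_tcp([412,-328,220],-38,.76)
go_tcp([400,-310,250],-38,.3)
go_tcp([400,-270,270],-38,0.05)
E
```

```text
t 26.73 tcp [ 415.6 -332.6  159.9] q [ 0.32  0.82  0.51  1.19 -0.27  1.98  1.74] gap 15.1
shift [ 45.7   1.7 -39.5] turn [ 0.    -0.005  0.006]
t 26.73 tcp [ 415.6 -332.6  159.9] q [ 0.32  0.82  0.51  1.19 -0.27  1.98  1.74] gap 15.1
shift [ 81.3   8.7 -46.9] turn [ 0.001 -0.465  0.006]
t 26.73 tcp [ 415.6 -332.6  159.9] q [ 0.32  0.82  0.51  1.19 -0.27  1.98  1.74] gap 15.1
shift [112.7  40.4 -44.3] turn [ 0.002 -0.715  0.006]
```

Request:
{"op": "servo_tool", "data": {
  "targets": [23,1,-20,0,0,0,0,46,2,-39,0,-0.1,0,0,64,6,-43,0,-0.28,0,0,81,9,-47,0,-0.46,0,0,100,25,-45,0,-0.63,0,0]
}}

```text
time: 27.35
tcp_pos: [398.1, -289.3, 262.6]
orientation: [3.137, -0.131, 2.481]
force: [-0.8, 1.4, -0.1]
finger_gap: 15.0
finger_force: 59.1
```

```bash
python3 - <<'E'
from h import *
go_tcp([450,-150,260],-55,.05)
go_tcp([520,30,260],-72,.05)
E
```

```text
t 27.35 tcp [ 398.1 -289.3  262.6] q [ 0.03  0.12  0.57  1.68 -0.08  1.49  1.52] gap 15.0
shift [ 43.7 141.8   9.1] turn [-0.022 -0.081  0.298]
t 27.35 tcp [ 398.1 -289.3  262.6] q [ 0.03  0.12  0.57  1.68 -0.08  1.49  1.52] gap 15.0
shift [ 98.4 326.9  17.2] turn [-0.049 -0.08   0.594]
```

Request:
{"op": "servo_tool", "data": {
  "targets": [18,60,3,-0.01,-0.04,0.12,0,36,120,6,-0.02,-0.08,0.24,0,55,180,9,-0.03,-0.08,0.36,0,74,240,12,-0.04,-0.08,0.48,0,93,300,16,-0.047,-0.08,0.58,0]
}}

```text
time: 27.98
tcp_pos: [507.0, 6.1, 260.0]
orientation: [-3.136, -0.056, 1.896]
force: [0.8, -1.3, -1.9]
finger_gap: 15.0
finger_force: 59.1
```

```bash
python3 - <<'E'
from h import *
go_tcp([645,345,240],-88.5,.1)
get_image("scene");find("scene",["cap1"],mc=.3);get_image("side");find("side",["cap1"],mc=.3)
E
```

```text
t 27.98 tcp [507.    6.1 260. ] q [-0.34  0.07  0.28  1.72 -0.07  1.38  0.29] gap 15.0
shift [275.4 239.3  34.2] turn [-0.029  0.045  0.298]
scene cap1 0.68 [ 544. -396.   20.]
scene cap1 0.55 [ 524. -462.   14.]
scene cap1 0.54 [658. 158.  14.]
scene cap1 0.52 [ 513. -402.   13.]
scene cap1 0.47 [ 540. -436.   17.]
scene cap1 0.42 [ 479. -433.   15.]
side cap1 0.64 [ 514. -401.   17.]
side cap1 0.59 [ 542. -401.   15.]
side cap1 0.45 [ 475. -429.   20.]
side cap1 0.44 [ 538. -433.   12.]
side cap1 0.35 [ 524. -455.   13.]
```

Request:
{"op": "servo_tool", "data": {
  "targets": [46,40,2,-0.005,0,0.06,0,92,80,4,-0.01,0.01,0.12,0,138,120,8,-0.015,0.02,0.18,0,184,160,14,-0.02,0.03,0.24,0,230,200,20,-0.029,0.045,0.298,0]
}}

```text
time: 28.8
tcp_pos: [622.5, 287.2, 251.4]
orientation: [3.141, -0.1, 1.597]
force: [0.6, 0.2, -2.4]
finger_gap: 15.2
finger_force: 59.2
```

Request:
{"op": "servo_tool", "data": {
  "targets": [20,18,5,0,0,0,0,45,39,14,0,0,0,0,45,39,14,0,0,0,0,45,39,14,0,0,0,0,45,39,14,0,0,0,0]
}}

```text
time: 29.42
tcp_pos: [659.2, 333.2, 242.7]
orientation: [3.141, -0.1, 1.6]
force: [0.1, 0.5, -0.6]
finger_gap: 15.3
finger_force: 59.2
```

```bash
python3 - <<'E'
from h import *
go_tcp([645,345,240],-88.5,.105)
save("scene","s9.png")
p=sc([649,182,30],-88.5,.105)[0];print(p); go_sc([649,182,30],-88.5,.105); go_sc([649,182,1],-88.5,.105)
find("scene",["cap1","scoop","scoop_pan","scoop_grip"],mc=.3)
s=sense();R0=R.from_euler("xyz",s["orientation"]);print("pan",R0.apply([-107,0,13])+s["tcp_pos"])
get_image("side");find("side",["scoop","scoop_pan","scoop_grip"],mc=.3)
reds("wrist",12)
E
```

```text
t 29.43 tcp [659.2 333.2 242.7] q [-0.59  0.56  0.17  1.14 -0.18  1.41 -0.4 ] gap 15.3
shift [ 11.9 -13.8   3.9] turn [0.001 0.005 0.003]
[644.98967237 335.14823356  74.30051726]
t 29.48 tcp [659.  333.6 242.8] q [-0.59  0.56  0.17  1.14 -0.18  1.41 -0.4 ] gap 15.2
shift [-14.8 -14.2 167.8] turn [0.001 0.005 0.003]
  tcp target [645.  335.1  74.3]
t 29.48 tcp [659.  333.6 242.8] q [-0.59  0.56  0.17  1.14 -0.18  1.41 -0.4 ] gap 15.2
shift [-17.7 -14.2 196.7] turn [0.001 0.005 0.003]
  tcp target [645.  335.1  45.3]
scene cap1 0.67 [ 524. -462.   15.]
scene cap1 0.59 [ 542. -395.   19.]
scene cap1 0.57 [ 540. -432.   17.]
scene cap1 0.48 [ 514. -402.   14.]
scene cap1 0.46 [655. 158.  11.]
scene cap1 0.38 [ 476. -437.   19.]
scene scoop 0.65 [664. 229. 208.]
scene scoop_pan 0.86 [665. 227. 217.]
scene scoop_pan 0.34 [ 409. -198.   -2.]
scene scoop_grip 0.62 [659. 327. 261.]
pan [661.92787748 229.44196413 218.6901227 ]
side scoop 0.88 [662. 226. 211.]
side scoop 0.75 [662. 229. 215.]
side scoop 0.68 [780. 152.   3.]
side scoop_pan 0.72 [662. 228. 220.]
side scoop_grip 0.81 [656. 331. 260.]
wrist [426   0  22  14 250] [437.   6.] [836. 574.  12.]
wrist [471   0  10   2  17] [475.   0.] [881. 581.  12.]
wrist [472  18  21  22 369] [482.  28.] [893. 551.  12.]
wrist [433  29  22  23 381] [443.  40.] [848. 537.  12.]
wrist [395  40  22  23 364] [405.  51.] [804. 523.  12.]
wrist [477  55  21  22 349] [487.  65.] [905. 510.  12.]
wrist [439  66  22  22 359] [450.  76.] [861. 496.  12.]
wrist [402  77  21  21 346] [412.  87.] [816. 482.  12.]
wrist [483  91  20  21 331] [492. 101.] [918. 469.  12.]
wrist [446 102  21  20 336] [456. 111.] [874. 455.  12.]
wrist [409 112  21  20 327] [419. 121.] [829. 442.  12.]
wrist [488 125  21  20 320] [498. 135.] [931. 429.  12.]
wrist [451 135  21  20 315] [461. 145.] [886. 415.  12.]
wrist [415 146  21  19 306] [425. 155.] [841. 401.  12.]
```

Request:
{"op": "servo_tool", "data": {
  "targets": [-5,-8,35,0,0.005,0,0,-10,-14,75,0,0.005,0,0,-12,-14,115,0,0.005,0,0,-14,-14,150,0,0.005,0,0,-15,-14,168,0,0.005,0,0]
}}

```text
time: 30.55
tcp_pos: [643.8, 336.0, 71.0]
orientation: [-3.139, -0.104, 1.601]
force: [0.9, 0.5, -1.3]
finger_gap: 15.5
finger_force: 59.2
```

Request:
{"op": "servo_tool", "data": {
  "targets": [-1,0,8,0,0,0,0,-2,0,18,0,0,0,0,-3,0,26,0,0,0,0,-3,0,28,0,0,0,0,-3,0,28,0,0,0,0]
}}

```text
time: 31.18
tcp_pos: [644.9, 336.3, 45.4]
orientation: [3.141, -0.105, 1.601]
force: [0.3, 0.2, -1.3]
finger_gap: 14.8
finger_force: 59.2
```

```bash
python3 - <<'E'
from h import *
s=sense();R0=R.from_euler("xyz",s["orientation"]);print("lip",R0.apply([-157,0,28])+s["tcp_pos"],s["force"])
go_sc([649,182,0],-88.5,.105)
get_image("scene");find("scene",["cap1"],mc=.3)
print(R0.inv().apply([[0.026,-1,0],[0,0,1]]).round(3))
E
```

```text
lip [649.56412638 183.18363927   1.04026986] [ 0.30667224  0.15474465 -1.26100245]
t 31.18 tcp [644.9 336.3  45.4] q [-0.59  0.66  0.13  1.39 -0.2   1.05 -0.36] gap 14.8
shift [-1.3  0.1  0.9] turn [-0.    -0.     0.004]
  tcp target [645.  335.1  44.3]
scene cap1 0.64 [ 475. -438.   19.]
scene cap1 0.64 [ 527. -462.   18.]
scene cap1 0.59 [ 542. -395.   21.]
scene cap1 0.48 [ 539. -434.   21.]
scene cap1 0.46 [659. 158.  11.]
scene cap1 0.4 [ 514. -402.   14.]
[[-0.995 -0.005 -0.105]
 [ 0.105  0.    -0.994]]
```

Request:
{"op": "servo_tool", "data": {
  "targets": [-4,0,1.5,0,0,0,0,-13,0,0.8,0,0,0,0,-22,0,0,0,0,0,0,-32,0,-1,0,0,0,0,-42,0,-2,0,0,0,0]
}}

```text
time: 31.9
tcp_pos: [646.1, 293.7, 42.8]
orientation: [3.141, -0.106, 1.601]
force: [-0.5, 1.0, -1.3]
finger_gap: 15.0
finger_force: 59.2
```

Request:
{"op": "servo_tool", "data": {
  "targets": [-5,0,-0.5,0,0,0,0,-9,0,-0.9,0,0,0,0,-13,0,-1.3,0,0,0,0,-16,0,-1.6,0,0,0,0,-18,0,-1.8,0,0,0,0]
}}

```text
time: 32.52
tcp_pos: [646.6, 276.1, 42.6]
orientation: [3.142, -0.105, 1.601]
force: [-0.4, -0.2, -1.6]
finger_gap: 14.9
finger_force: 59.2
```

```bash
python3 - <<'E'
from h import *
s=sense();R0=R.from_euler("xyz",s["orientation"]);print("lip",R0.apply([-157,0,28])+s["tcp_pos"],s["force"])
get_image("scene");find("scene",["cap1"],mc=.3);reds("scene",15) if 0 else None
get_image("side");find("side",["cap1"],mc=.3)
E
```

```text
lip [651.25437486 122.98144674  -1.71114602] [-0.41678813 -0.21239267 -1.59415739]
scene cap1 0.61 [658. 134.  15.]
scene cap1 0.59 [ 522. -463.   16.]
scene cap1 0.58 [ 540. -396.   20.]
scene cap1 0.56 [ 512. -404.   16.]
scene cap1 0.54 [ 478. -435.   15.]
scene cap1 0.53 [ 540. -432.   14.]
side cap1 0.61 [ 473. -428.   18.]
side cap1 0.55 [ 512. -397.   17.]
side cap1 0.47 [ 541. -401.   15.]
side cap1 0.44 [ 524. -459.   12.]
side cap1 0.39 [ 540. -435.   11.]
```

Request:
{"op": "servo_tool", "data": {
  "targets": [1,0,8,0,-0.07,0,0,2,0,14,0,-0.14,0,0,3,0,16,0,-0.21,0,0,3,0,17,0,-0.28,0,0,4,0,17,0,-0.34,0,0]
}}

```text
time: 33.35
tcp_pos: [646.2, 282.6, 26.0]
orientation: [3.142, 0.237, 1.602]
force: [1.5, -0.1, -1.3]
finger_gap: 15.1
finger_force: 59.2
```

```bash
python3 - <<'E'
from h import *
s=sense();R0=R.from_euler("xyz",s["orientation"]);print("lip",R0.apply([-157,0,28])+s["tcp_pos"],s["force"],s["tcp_pos"],s["qpos"])
get_image("scene");find("scene",["cap1"],mc=.3)
get_image("side");find("side",["cap1"],mc=.3)
print(R0.inv().apply([0,0,1]))
E
```

```text
lip [651.13706213 123.44499593  35.58455208] [ 1.47444216 -0.13965595 -1.34874106] [646.16739836 282.55358809  25.95343884] [-0.74467956  0.75882665  0.26503887  1.32372346  0.02718494  1.19359271
 -0.51985365]
scene cap1 0.66 [ 539. -434.   17.]
scene cap1 0.62 [ 527. -462.   17.]
scene cap1 0.61 [658. 142.  46.]
scene cap1 0.52 [ 478. -436.   16.]
scene cap1 0.47 [ 514. -401.   15.]
scene cap1 0.43 [ 542. -396.   17.]
side cap1 0.58 [ 474. -429.   19.]
side cap1 0.43 [ 541. -400.   14.]
side cap1 0.37 [658. 145.  42.]
side cap1 0.37 [ 541. -434.   12.]
[-2.34706797e-01  2.15221178e-05 -9.72066211e-01]
```

Request:
{"op": "servo_tool", "data": {
  "targets": [0,0,-3,0,-0.05,0,0,-1,0,-8,0,-0.12,0,0,-6,0,-30,0,-0.17,0,0,-14,0,-60,0,-0.2,0,0,-24,0,-95,0,-0.22,0,0]
}}

```text
time: 34.17
tcp_pos: [646.4, 279.8, 124.6]
orientation: [-3.141, 0.455, 1.601]
force: [1.1, -0.4, -0.5]
finger_gap: 15.0
finger_force: 59.2
```

Request:
{"op": "servo_tool", "data": {
  "targets": [-4,0,-20,0,0,0,0,-14,0,-50,0,0,0,0,-18,0,-60,0,0,0,0,-18,0,-60,0,0,0,0,-18,0,-60,0,0,0,0]
}}

```text
time: 34.8
tcp_pos: [645.7, 290.4, 184.2]
orientation: [-3.139, 0.456, 1.602]
force: [-0.5, -0.3, -1.5]
finger_gap: 15.1
finger_force: 59.3
```

```bash
python3 - <<'E'
from h import *
get_image("scene");find("scene",["cap1"],mc=.3)
get_image("side");find("side",["cap1"],mc=.3)
go_tcp([560,200,220],-43,-.45)
go_tcp([470,72,220],1.5,-.45)
E
```

```text
scene cap1 0.66 [ 524. -459.   15.]
scene cap1 0.61 [ 540. -435.   16.]
scene cap1 0.55 [ 543. -397.   20.]
scene cap1 0.43 [655. 216. 203.]
scene cap1 0.43 [ 514. -400.   11.]
scene cap1 0.39 [ 476. -436.   17.]
side cap1 0.59 [654. 219. 203.]
side cap1 0.58 [ 511. -397.   15.]
side cap1 0.52 [ 543. -401.   16.]
side cap1 0.49 [ 539. -435.    9.]
side cap1 0.45 [ 524. -460.   12.]
side cap1 0.38 [ 473. -429.   18.]
t 35.0 tcp [645.9 290.7 185. ] q [-0.85  0.75  0.35  1.07  0.15  1.6  -0.54] gap 15.0
shift [-94.4 -88.6   7.4] turn [-0.346  0.005 -0.71 ]
t 35.0 tcp [645.9 290.7 185. ] q [-0.85  0.75  0.35  1.07  0.15  1.6  -0.54] gap 15.0
shift [-206.8 -182.5   62.5] turn [-0.686  0.004 -1.408]
```

Request:
{"op": "servo_tool", "data": {
  "targets": [-15,-14,-5,-0.06,0,-0.12,0,-35,-33,-2,-0.13,0,-0.27,0,-55,-52,1,-0.2,0,-0.42,0,-75,-70,4,-0.28,0,-0.57,0,-94,-89,7,-0.346,0,-0.71,0]
}}

```text
time: 35.62
tcp_pos: [558.9, 200.1, 220.9]
orientation: [-3.14, 0.455, 2.398]
force: [0.4, 0.7, -1.8]
finger_gap: 15.3
finger_force: 59.2
```

```bash
python3 - <<'E'
from h import *
go_tcp([470,72,220],1.5,-.45)
E
```

```text
t 35.62 tcp [558.9 200.1 220.9] q [-0.92  0.17  0.27  1.76  0.44  1.17  0.01] gap 15.3
shift [ -18.8 -154.5   10.4] turn [-0.338  0.004 -0.693]
```

Request:
{"op": "servo_tool", "data": {
  "targets": [-4,-31,2,-0.07,0,-0.14,0,-8,-62,4,-0.14,0,-0.28,0,-12,-93,6,-0.21,0,-0.42,0,-16,-124,8,-0.28,0,-0.56,0,-19,-154,10,-0.338,0,-0.693,0]
}}

```text
time: 36.25
tcp_pos: [469.5, 72.2, 220.0]
orientation: [-3.14, 0.454, -3.116]
force: [0.2, -0.2, -1.0]
finger_gap: 15.5
finger_force: 59.3
```

Request:
{"op": "servo_tool", "data": {
  "targets": [0,0,0,0,0,0,0,0,0,0,0,0,0,0,0,0,0,0,0,0,0,0,0,0,0,0,0,0,0,0,0,0,0,0,0]
}}

```text
time: 36.88
tcp_pos: [470.6, 73.7, 220.2]
orientation: [-3.139, 0.453, -3.12]
force: [0.4, -0.5, -2.2]
finger_gap: 15.3
finger_force: 59.3
```

```bash
python3 - <<'E'
from h import *
print(sense()["orientation"])
B=np.array([603.2,75.5,0]);u=np.array([.9997,.0262,0])
for z,n in [(130,-.27),(105,-.1),(90,.05),(75,.2),(62,.36),(52,.52),(45,.66),(42,.8)]: go_sc(B-35*u+[0,0,z],1.5,n)
E
```

```text
[-3.13929135  0.45315742 -3.11977806]
t 36.88 tcp [470.6  73.7 220.2] q [-0.85 -0.39  0.4   2.23  0.43  0.9   0.93] gap 15.3
shift [101.   -1.8  67.7] turn [-0.004  0.183 -0.004]
  tcp target [409.5  70.4 115.1]
t 36.88 tcp [470.6  73.7 220.2] q [-0.85 -0.39  0.4   2.23  0.43  0.9   0.93] gap 15.3
shift [100.3  -1.8  65.8] turn [-0.003  0.353 -0.005]
  tcp target [409.3  70.4 117.2]
t 36.88 tcp [470.6  73.7 220.2] q [-0.85 -0.39  0.4   2.23  0.43  0.9   0.93] gap 15.3
shift [93.2 -1.8 59.6] turn [-0.003  0.503 -0.005]
  tcp target [412.9  70.5 125.8]
t 36.88 tcp [470.6  73.7 220.2] q [-0.85 -0.39  0.4   2.23  0.43  0.9   0.93] gap 15.3
shift [83.4 -1.7 55.7] turn [-0.003  0.653 -0.005]
  tcp target [420.   70.7 133.6]
t 36.88 tcp [470.6  73.7 220.2] q [-0.85 -0.39  0.4   2.23  0.43  0.9   0.93] gap 15.3
shift [69.  -1.7 51.7] turn [-0.002  0.813 -0.005]
  tcp target [431.2  71.  143.5]
t 36.88 tcp [470.6  73.7 220.2] q [-0.85 -0.39  0.4   2.23  0.43  0.9   0.93] gap 15.3
shift [51.  -1.6 48.4] turn [-0.002  0.973 -0.006]
  tcp target [445.9  71.4 154.3]
t 36.88 tcp [470.6  73.7 220.2] q [-0.85 -0.39  0.4   2.23  0.43  0.9   0.93] gap 15.3
shift [33.2 -1.6 47.1] turn [-0.002  1.113 -0.006]
  tcp target [461.4  71.8 163.4]
t 36.88 tcp [470.6  73.7 220.2] q [-0.85 -0.39  0.4   2.23  0.43  0.9   0.93] gap 15.3
shift [12.7 -1.5 45.1] turn [-1.000e-03  1.253e+00 -6.000e-03]
  tcp target [478.9  72.2 174.1]
```

Request:
{"op": "servo_tool", "data": {
  "targets": [10,0,15,0,0,0,0,25,-1,38,0,0.04,0,0,42,-2,62,0,0.12,0,0,55,-2,80,0,0.25,0,0,58,-2,84,0,0.38,0,0]
}}

```text
time: 37.5
tcp_pos: [454.5, 71.1, 118.6]
orientation: [-3.14, 0.069, -3.12]
force: [0.2, -0.1, -2.3]
finger_gap: 15.3
finger_force: 59.2
```

```bash
python3 - <<'E'
from h import *
B=np.array([603.2,75.5,0]);u=np.array([.9997,.0262,0])
for z,n in [(85,.08),(75,.24),(62,.4),(52,.56),(45,.72),(42,.85)]: go_sc(B+10*u+[0,0,z],1.5,n)
E
```

```text
t 37.5 tcp [454.5  71.1 118.6] q [-0.96 -0.01  0.7   2.1   0.03  0.98  1.32] gap 15.3
shift [-5.   0.5 -6.5] turn [-0.001  0.149 -0.005]
  tcp target [459.   71.7 125.5]
t 37.5 tcp [454.5  71.1 118.6] q [-0.96 -0.01  0.7   2.1   0.03  0.98  1.32] gap 15.3
shift [-14.3   0.5 -19.9] turn [-0.001  0.309 -0.005]
  tcp target [467.4  71.9 139.5]
t 37.5 tcp [454.5  71.1 118.6] q [-0.96 -0.01  0.7   2.1   0.03  0.98  1.32] gap 15.3
shift [-27.1   0.6 -28.5] turn [-0.001  0.469 -0.005]
  tcp target [479.5  72.3 148.9]
t 37.5 tcp [454.5  71.1 118.6] q [-0.96 -0.01  0.7   2.1   0.03  0.98  1.32] gap 15.3
shift [-43.3   0.6 -37.6] turn [-0.     0.629 -0.005]
  tcp target [495.1  72.7 159.1]
t 37.5 tcp [454.5  71.1 118.6] q [-0.96 -0.01  0.7   2.1   0.03  0.98  1.32] gap 15.3
shift [-62.6   0.7 -46.7] turn [ 0.     0.789 -0.005]
  tcp target [513.7  73.2 169.6]
t 37.5 tcp [454.5  71.1 118.6] q [-0.96 -0.01  0.7   2.1   0.03  0.98  1.32] gap 15.3
shift [-80.1   0.8 -54.4] turn [ 0.001  0.919 -0.005]
  tcp target [530.6  73.6 178.4]
```

Request:
{"op": "servo_tool", "data": {
  "targets": [-5,0.5,-6.5,0,0.149,-0.005,0,-14,0.5,-20,0,0.309,-0.005,0,-27,0.6,-28.5,0,0.469,-0.005,0,-43,0.6,-37.6,0,0.629,-0.005,0,-62,0.7,-46.7,0,0.789,-0.005,0]
}}

```text
time: 38.12
tcp_pos: [514.7, 73.7, 170.4]
orientation: [3.141, -0.72, -3.114]
force: [0.5, 0.9, -0.5]
finger_gap: 15.3
finger_force: 59.3
```

Request:
{"op": "servo_tool", "data": {
  "targets": [0,0,0,0,0.05,0,0,0,0,0,0,0.05,0,0,0,0,0,0,0.05,0,0,0,0,0,0,0.05,0,0,0,0,0,0,0.05,0,0]
}}

```text
time: 38.75
tcp_pos: [513.5, 73.3, 171.4]
orientation: [3.14, -0.764, -3.115]
force: [0.7, -0.0, -0.7]
finger_gap: 15.1
finger_force: 59.3
```

```bash
python3 - <<'E'
from h import *
s=sense();R0=R.from_euler("xyz",s["orientation"]);print(s["time"],"lip",R0.apply([-157,0,28])+s["tcp_pos"],s["force"],s["orientation"],s["tcp_pos"])
get_image("scene");find("scene",["cap1"],mc=.3)
get_image("side");find("side",["cap1"],mc=.3)
print(R0.inv().apply([[-1,0,0],[0,0,1]]).round(3))
E
```

```text
38.75 lip [607.48991161  75.84710739  42.59478165] [ 0.7183235  -0.0161143  -0.69124694] [ 3.14021591 -0.76379054 -3.11497411] [513.50236952  73.30614273 171.40815607]
scene cap1 0.6 [686.  81.  21.]
scene cap1 0.56 [ 477. -435.   17.]
scene cap1 0.48 [ 541. -396.   21.]
scene cap1 0.45 [ 540. -433.   15.]
scene cap1 0.41 [ 513. -401.   13.]
scene cap1 0.39 [ 524. -460.   17.]
side cap1 0.53 [ 514. -399.   18.]
side cap1 0.53 [ 539. -434.   11.]
side cap1 0.49 [682.  82.  18.]
side cap1 0.43 [ 524. -460.   15.]
side cap1 0.43 [ 542. -399.   19.]
side cap1 0.39 [ 477. -430.   17.]
[[ 0.722  0.026  0.691]
 [ 0.692  0.001 -0.722]]
```

```bash
python3 - <<'E'
from h import *
go_tcp([480,100,230],8,.15)
E
```

```text
t 38.95 tcp [513.5  73.1 170.9] q [-0.56  0.82  0.68  1.25 -0.39  2.    1.72] gap 15.2
shift [ 64.6  27.8 -19.9] turn [ 0.052 -0.614 -0.104]
```

Request:
{"op": "servo_tool", "data": {
  "targets": [28,0,-29,0,0,0,0,45,5,-35,0.01,-0.15,-0.02,0,55,14,-30,0.025,-0.3,-0.05,0,60,22,-24,0.04,-0.45,-0.08,0,65,28,-20,0.052,-0.61,-0.1,0]
}}

```text
time: 39.58
tcp_pos: [479.8, 100.7, 230.3]
orientation: [-3.14, -0.149, -3.004]
force: [0.5, -0.1, 0.2]
finger_gap: 15.0
finger_force: 59.3
```

```bash
python3 - <<'E'
from h import *
go_tcp([437,192,60],20,.02)
E
```

```text
t 39.58 tcp [479.8 100.7 230.3] q [-0.9   0.16  0.69  1.72 -0.11  1.44  1.52] gap 15.0
shift [  4.2  96.5 172.8] turn [ 0.017 -0.129 -0.211]
```

Request:
{"op": "servo_tool", "data": {
  "targets": [1,40,5,0.005,-0.05,-0.08,0,2,80,20,0.01,-0.1,-0.16,0,4,96,70,0.017,-0.129,-0.211,0,4,96,120,0.017,-0.129,-0.211,0,4,96,170,0.017,-0.129,-0.211,0]
}}

```text
time: 40.2
tcp_pos: [436.3, 191.0, 61.5]
orientation: [3.141, -0.025, -2.793]
force: [0.4, 1.1, -1.0]
finger_gap: 15.6
finger_force: 59.3
```

Request:
{"op": "servo_tool", "data": {
  "targets": [0,0,4,0,0,0,0,0,0,8,0,0,0,0,0,0,8,0,0,0,0,0,0,8,0,0,0,0,0,0,8,0,0,0,0]
}}

```text
time: 40.83
tcp_pos: [437.2, 191.0, 55.2]
orientation: [3.141, -0.024, -2.794]
force: [0.2, 0.0, -0.8]
finger_gap: 14.9
finger_force: 59.2
```

```bash
python3 - <<'E'
from h import *
go_tcp([437,192,28],20,.02);print(sense()["force"])
get_image("side");find("side",["scoop","scoop_pan","scoop_grip"]);get_image("scene");find("scene",["scoop","scoop_pan","scoop_grip"])
E
```

```text
t 40.83 tcp [437.2 191.   55.2] q [-1.01  0.23  0.56  2.04 -0.15  0.94  1.55] gap 14.9
shift [-0.8  1.  27.2] turn [ 0.001 -0.004 -0.001]
[ 0.16909687  0.04713531 -0.7578586 ]
side scoop 0.73 [535. 227.  28.]
side scoop_pan 0.69 [538. 227.  39.]
side scoop_grip 0.68 [437. 192.  73.]
scene scoop 0.89 [539. 224.  26.]
scene scoop_pan 0.94 [538. 225.  39.]
scene scoop_grip 0.66 [438. 188.  73.]
```

Lower it gently and watch the force.

Request:
{"op": "servo_tool", "data": {
  "targets": [0,0,8,0,0,0,0,0,0,16,0,0,0,0,0,0,22,0,0,0,0,0,0,25,0,0,0,0,0,0,26,0,0,0,0]
}}

```text
time: 41.85
tcp_pos: [436.3, 190.5, 28.6]
orientation: [3.141, -0.025, -2.794]
force: [-2.4, -1.1, 3.3]
finger_gap: 15.4
finger_force: 59.9
```

Request:
{"op": "servo_tool", "data": {
  "targets": [0,0,1,0,0,0,0,0,0,1,0,0,0,0,0,0,1,0,0,0,0.1,0,0,1,0,0,0,0.2,0,0,1,0,0,0,0.25]
}}

```text
time: 42.48
tcp_pos: [436.2, 190.6, 27.6]
orientation: [3.141, -0.025, -2.794]
force: [0.1, 0.7, 0.5]
finger_gap: 21.5
finger_force: 0.0
```

Request:
{"op": "servo_tool", "data": {
  "targets": [0,0,0,0,0,0,0.6,0,0,0,0,0,0,1,0,0,0,0,0,0,1,0,0,0,0,0,0,1,0,0,-10,0,0,0,1]
}}

```text
time: 43.1
tcp_pos: [435.9, 190.3, 37.4]
orientation: [-3.141, -0.027, -2.794]
force: [-0.3, -0.2, 0.6]
finger_gap: 85.3
finger_force: 0.0
```

Request:
{"op": "servo_tool", "data": {
  "targets": [0,0,-30,0,0,0,1,0,0,-80,0,0,0,1,0,0,-130,0,0,0,1,0,0,-180,0,0,0,1,0,0,-180,0,0,0,1]
}}

```text
time: 43.72
tcp_pos: [442.6, 192.8, 221.7]
orientation: [3.139, -0.019, -2.794]
force: [0.2, -0.0, -0.3]
finger_gap: 85.4
finger_force: 0.0
```

```bash
python3 - <<'E'
from h import *
save("scene","s10.png");find("scene",["scoop","scoop_pan","scoop_grip","cap1","bottle","jar","tape","marker"],mc=.4);get_image("side");find("side",["scoop","scoop_pan","scoop_grip","cap1"],mc=.35)
get_image("wrist");find("wrist",["scoop","scoop_pan","scoop_grip"]);s=sense();print(s["time"],s["force"],s["finger_gap"],s["tcp_pos"])
E
```

```text
scene scoop 0.82 [539. 227.   3.]
scene scoop 0.7 [ 408. -199.    0.]
scene scoop_pan 0.89 [540. 223.  16.]
scene scoop_grip 0.79 [438. 188.  48.]
scene cap1 0.68 [ 540. -396.   18.]
scene cap1 0.47 [ 477. -436.   19.]
scene cap1 0.45 [ 523. -464.   16.]
scene cap1 0.44 [ 514. -401.   15.]
scene bottle 0.82 [747. 310.   1.]
scene jar 0.57 [780.   1.   1.]
scene jar 0.41 [ 514. -400.   10.]
scene tape 0.86 [ 409. -200.   -2.]
scene marker 0.89 [778. 149.   6.]
side scoop 0.84 [536. 227.   5.]
side scoop 0.38 [ 474. -430.   19.]
side scoop_pan 0.94 [537. 229.  13.]
side scoop_pan 0.49 [ 542. -435.   12.]
side scoop_grip 0.64 [435. 193.  46.]
side scoop_grip 0.53 [ 619. -485.    5.]
side cap1 0.66 [ 542. -434.   10.]
side cap1 0.62 [ 540. -400.   18.]
side cap1 0.56 [ 523. -460.   13.]
side cap1 0.5 [687.  86.  18.]
side cap1 0.42 [ 474. -429.   16.]
side cap1 0.41 [ 513. -394.   17.]
wrist scoop 0.57 [535. 229.   4.]
wrist scoop_pan 0.61 [538. 228.  14.]
wrist scoop_grip 0.56 [435. 195.  49.]
44.625 [-0.39568856  0.5957883   0.67882555] 85.7300761679004 [440.71860952 192.17768575 217.5039948 ]
```

The scoop lies flat and released, five caps are in dish_b and one is in the bin. The bottle, jar, tape and marker have not moved.

```bash
python3 -c "
from workcell import *
print(sign_off())"
```

```text
the job is handed in; nothing more can be done
None
```

The job is handed in at about 45 s: five caps are in the dish in front of the open-tube rack, and the scoop lies flat on the bench, released; the sixth cap popped out onto the bench while scooping, so I scooped it back into the bin, and the bottle, jar, tape and marker have not moved.

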